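Snap the retaining ring onto a drive hub

ROBOT

A 7-joint arm with a two-finger parallel gripper is mounted at the origin on the work surface. World frame = base frame: x ahead of the robot, y to its left, z up, the work surface at z = 0. Lengths are in m, angles in rad, forces in N, time in s.
With the tool pointing down it reaches from about 0.425 to 0.825 m from the base axis. Payload 3.6 kg.
Tool frame: the origin (TCP) lies between the finger pads; the fingertips stand manip.tip_extent ahead of it and the grasp point (between the pads) lies 5 mm behind it (manip.tip_extent is the distance from the TCP to the fingertips, in m); z points along the fingers, y is the direction in which the jaws open and shut (so a half turn about z gives the same grasp; the last joint's range is limited). The gripper opens to 93 mm and grips with 3 to 60 N. Pads are 15 mm wide; open, the fingers measure 128 mm over their backs; the gripper's body (75 mm by 188 mm) begins 65 mm behind the grasp point.
Start: joints at [-1.2, 0.615, -0.013, 1.423, 0.008, 1.103, -0.04], TCP at [0.251, 0.599, 0.233] pointing down, gripper open.
Joint ranges: [-3.12, 3.12], [-0.3, 2.06], [-1.34, 1.32], [0.26, 2.42], [-1.36, 4.5], [0.01, 1.98], [-2.84, 2.84]. Speed limits (rad/s): [2.79, 2.79, 3.14, 3.14, 3.14, 3.14, 3.14].

INTERFACE

Orientations are given as a rotation vector (axis times angle).
In Python, from workcell import manip gives the robot as it stands. The module is installed in compiled form; this text tells all that it offers.
- The arm moves only by the tool servo_tool, never from a script. Its argument "motion" is a list of rows, each a list of 7 numbers: the turn, a rotation vector about the world's x, y, z in rad, then the shift along the world's x, y, z in mm, then the finger opening in mm, from 0 to 93. A call has 1 to 10 rows; each row shifts and turns the pose as measured when the row begins; what a row does not reach is not made up. A row lasts 1/12 s, in which the tool goes at most 41.7 mm and 7.16 degrees, less where a joint would pass 70% of its speed; a pose out of reach is approached as far as the arm can. A call is refused whole if a number of a shift passes 41.7 or a number of a turn 0.125, either way. A call with a gripper value outside its range is refused whole. The fingers move at their own pace and stop on an object; "newtons" is the grip in N (left out, the last holds). Time passes only in rows, so rows that do not move let the fingers close. It gives the time, the measured TCP pose, the force and the opening at its end, in the units of the state.
- manip.get_obs(): the state, without advancing time (a new reading comes with each control period).
- manip.capture(name): name is "side" or "top"; returns the picture (400x640x3 uint8, red, green, blue); there is no depth.
- manip.get_calibration(name): a dict with "fov_y" (degrees; the focal length in pixels is half the picture's height over the tangent of half this angle, whatever the lens; pixels are square), "cx", "cy" (the principal point, pixels), "camera_from_world" (4x4, takes a point from world to camera coordinates). Camera axes: x right, y up, looking along -z (the intrinsics and any distortion apply to the point x, -y, -z); pixel columns grow to the right and rows downward; lengths in m; the calibration is good to about 2 mm. A picture is of the moment at which its call begins. get_calibration takes no time and is no camera call.
- manip.hand_in(): hands the job in, once; it reports no verdict.
The state is a dict: "t": time; "joint_pos": joint angles; "qd": joint speeds; "tau": joint torques, N m; "eef_pos": TCP position; "tool_rot": TCP orientation; "ft_force": force on the tool from outside, world axes, zero at the start; "wrist_torque": the same for the moment, N m; "width": finger opening in m.
Only numpy, scipy, OpenCV 4.12 (cv2) and the standard library are available. Lean on these libraries where they do the work, as an engineer would, in place of code of your own. Each camera call takes 0.05 s, during which the arm holds its last target. There are 200 camera calls.

TASK

Squeeze the orange handles of the pliers so that they spread the steel retaining ring, without overstretching it, and lift it off its stand; slide it down over the aluminium spindle of the drive hub until the tips of the pliers stand on the white gear, pressing only gently, and let it close fully and level into the groove there. Then put the pliers back upright in their place on the blue stand, facing as before, let go of them, and leave everything else on the bench where it is.

Things in the scene. Friction and masses are not known exactly. Their poses are not given: they have to be found in the camera images.
- ring: Oiled steel C-shaped retaining ring, 5 mm thick, 46 mm outside, 37 mm inside when closed, 38 g: two sprung arms hinged together at its back. Origin: centre of the closed circle, on the underside, fixed to the back piece (20.8 mm behind it); z up, x to the gap. It starts closed round the stand's white boss, the pliers' tips standing in its gap between the lugs, not yet touching them.
- ring_gap (a point): Point of the ring midway between its two lugs, 36 mm from the ring's origin along x, on the underside. Each lug has a V notch facing the other; notch seats at y = +/-14.5 mm when closed.
- ring_l (a joint): How far each arm of the ring is sprung open, rad (both open alike): 0 closed; the spring takes about 4.5 N at each lug at 0.22. From 0.20 to 0.25 it slides freely over the 40 mm spindle, best with the spindle's axis about 2.5 mm from the ring's origin towards the gap. Above 0.28 it is overstretched and spoiled.
- pliers: Ring pliers standing upright, tips down, in the stand; about 0.16 kg. Origin: midway between the two tips, level with their underside; z up, y across from tip to tip, x away from the ring. Dark body plate at z = 53 to 77 mm, 50 mm wide along y. The tips have flat lips under and over the ring (down to 4 mm below its underside) and carry it level to about 2 degrees.
- handles (a point): Point of the pliers midway between the two orange handle rollers, 108 mm above the pliers' origin. Each roller is 16 mm thick and 28 mm long along x; over their outsides they measure 64 mm when free. Squeezing them together along y drives the tips apart; the spring takes about 7 N free, 9 N squeezed, and up to 7 N more with the ring.
- pliers_l (a joint): How far each half of the pliers is turned, rad: 0 free; stop at 0.46. Width over the handles: 64 mm at 0, 46 at 0.20, 33 at 0.33. The tips reach the ring's notches at about 52 mm; 36 mm gives ring spread 0.18, 33 mm 0.22, 28 mm 0.28. A closed ring is wholly let go from 60 mm up; between 60 and 62 mm the pliers are still held by their own spring.
- tab_end (a point): Point of the pliers on their dark tab, 50 mm from the pliers' origin along x, 65 mm up. The tab is 44 mm wide, runs to x = 56 mm, underside at z = 62 mm.
- stand: Fixed blue stand: foot plate 138 x 110 mm, 8 mm thick; white boss for the ring, 33 mm across, at x = -36 mm, up to z = 21 mm; block (x = 22 to 58 mm, 52 mm wide, top z = 70 mm) that bears the pliers' tab. Origin: underside, below the tips' place. The pliers belong at its x = y = 0, origin at z = 8 mm, same axes; they stand freely on tips and tab.
- hub: Fixed drive hub. Origin: on the upright spindle's axis, on the bench; z up. Grey housing 110 x 110 mm, 25 mm high. Spindle and gear stand higher each time by e = 0 to 16 mm, not reported, to be felt. The flat face of the white gear (92 mm across, teeth to 103) is 45 mm + e above the bench. Over 18 N of ring or pliers on the hub does damage.
- spindle_axis (a point): Point on the spindle's axis, 45 mm above the bench (gear face if e = 0). Above the gear face: brass collar 47 mm across, 2.5 mm high; groove 36 mm across, 8 mm high; spindle 40 mm across to 28.5 mm; cone narrowing to 32 mm at the top, 34.5 mm. With the tips of the pliers standing on the gear face the ring is level with the groove.
- screwdriver: Yellow-handled screwdriver, 170 mm long, lying on the bench; a bystander. Origin: about the middle of its underside.
- pry_tool: Flat purple plastic pry tool, 120 mm long, lying on the bench; a bystander. Origin: about the middle of its underside.
- memory: Small green memory board with black chips, 68 x 30 mm; a bystander. Origin: about the middle of its underside.
- bottle: Closed amber bottle with a white cap, 56 mm across, 130 mm tall; a bystander. Origin: about the middle of its underside.
- roller: Black rubber roller sleeve, 44 mm across, 30 mm tall; a bystander. Origin: about the middle of its underside.
- dish: Shallow steel dish, 90 mm across, 22 mm tall; a bystander. Origin: about the middle of its underside.
- motor: Bare steel motor can, 34 mm across, 32 mm tall; a bystander. Origin: about the middle of its underside.
Not all that is in view belongs to the job. Leave any pink look-alike of the pliers alone. What is shaped like the hub but green is not meant.

How it is judged:
On the way, in this order (a step that is already met when the one before it is completed fails the run):
1. the pliers carry the spread ring clear of the stand (height (world z) of ring above 0.04 m and value of joint ring_l above 0.08 rad and contact force between pliers and ring above 0.5 N), for 0.2 s.
2. the ring is closed in the groove of the hub (value of joint ring_l below 0.04 rad and horizontal distance between ring and hub below 0.003 m and angle between ring's own z axis and vertical below 0.1 rad and z of ring in the frame of hub between 0.045 and 0.0715 m), for 0.2 s.
At the end, for the whole second after the job is handed in: Ring closed (spread under 0.04 rad) in the groove: within 3 mm of the axis, level to 0.1 rad, underside 45 to 71.5 mm up, at rest. Pliers upright (0.08 rad) and still on the stand, within 15 mm of their place, underside 5 to 11 mm up, tab end over 30 mm out along the stand's x (all of step 2 and linear speed of each of ring, pliers below 0.02 m/s and horizontal distance between pliers and stand below 0.015 m and z of pliers in the frame of stand between 0.005 and 0.011 m and angle between pliers's own z axis and vertical below 0.08 rad and x of tab_end in the frame of stand above 0.03 m); the robot touches nothing.
It fails at once if the ring is overstretched (spread above 0.28 rad) (value of joint ring_l above 0.28 rad).
It fails at once if the ring or the pliers press on the hub with over 18 N (contact force between any of ring, pliers and hub above 18 N).
It fails at once if a bystander is moved by over 20 mm (distance of any of screwdriver, pry_tool, memory, bottle, roller, dish, motor from where it was at the start of the episode above 0.02 m).
It also fails if it takes over 58 s, if anything falls off the work surface, if the arm or the gripper's body presses on something with over 40 N, if the wrist force passes 120 N, or if a joint passes its speed limit or range.

## Working session

There is one attempt and no reset: what is moved stays moved. The work goes in short steps, Python scripts to look and compute and a tool call to move; the robot and the scene stay as the last step left them, time stands still between calls to the robot, and variables do not carry over. Pictures are saved under pics/ and viewed, about 8 in all and at most 12, crops included, and the job is handed in when it is done.

Besides the shell and the picture viewer there is one more tool, called after "Call:" as a command line: name --pt "numbers of a row" for each row, then --argument value for the rest. servo_tool: Moves the arm, as the interface text tells. Its arguments: {"type":"object","properties":{"motion":{"type":"array","items":{"type":"array","items":{"type":"number"}}},"newtons":{"type":"number"}},"required":["motion"]}

```bash
mkdir -p pics; cat > h.py <<'E'
import numpy as np, cv2
from workcell import manip
def P(name,pts):
    c=manip.get_calibration(name); f=200/np.tan(np.radians(c["fov_y"]/2))
    T=np.array(c["camera_from_world"]); p=np.atleast_2d(pts)@T[:3,:3].T+T[:3,3]
    return np.c_[c["cx"]+f*p[:,0]/-p[:,2], c["cy"]-f*p[:,1]/-p[:,2]]
def ray(name,uv):
    c=manip.get_calibration(name); f=200/np.tan(np.radians(c["fov_y"]/2))
    T=np.array(c["camera_from_world"]); d=np.array([(uv[0]-c["cx"])/f,-(uv[1]-c["cy"])/f,-1])
    R=T[:3,:3]; return -R.T@T[:3,3], R.T@d
def onz(name,uv,z):
    o,d=ray(name,uv); return o+d*(z-o[2])/d[2]
def save(img,fn): cv2.imwrite(fn,img[:,:,::-1])
E
python3 - <<'E'
from h import *
for n in("top","side"):
    i=manip.capture(n); save(i,f"pics/{n}0.png"); np.save(f"{n}0.npy",i); print(n,manip.get_calibration(n))
o=manip.get_obs(); print(o, manip.tip_extent)
E
```

```text
top {'fov_y': 47.102003367996744, 'cx': 318.97057861797475, 'cy': 198.95781501506315, 'camera_from_world': array([[-2.62890785e-03, -9.99933542e-01,  1.12250295e-02,
        -3.70054351e-03],
       [ 9.91633698e-01, -1.15808021e-03,  1.29078535e-01,
        -5.18556508e-01],
       [-1.29056957e-01,  1.14704531e-02,  9.91570840e-01,
        -1.27029209e+00],
       [ 0.00000000e+00,  0.00000000e+00,  0.00000000e+00,
         1.00000000e+00]])}
side {'fov_y': 52.09643539630794, 'cx': 317.8613191521761, 'cy': 201.9389910064948, 'camera_from_world': array([[ 0.68501561, -0.72842409, -0.01232722, -0.34392221],
       [ 0.57361321,  0.52884429,  0.62553306, -0.33280661],
       [-0.44913416, -0.43557097,  0.78010027, -1.00037927],
       [ 0.        ,  0.        ,  0.        ,  1.        ]])}
{'t': 0.1, 'joint_pos': array([-1.20048549,  0.61578985, -0.01263078,  1.42474729,  0.00811887,
        1.10340141, -0.04041807]), 'qd': array([ 0.00237513, -0.003021  ,  0.00044892, -0.0058374 ,  0.00044167,
       -0.00037393, -0.00054064]), 'tau': array([ 9.83115497e-04, -4.60045910e+01,  2.09831432e-01, -1.66244316e+01,
       -6.12013810e-02,  1.69937813e-02,  1.02488561e-04]), 'eef_pos': array([0.25093281, 0.59886622, 0.23161528]), 'tool_rot': array([-0.61904108, -3.07957235,  0.0035455 ]), 'ft_force': array([-0.51236298, -0.47324984, -0.65105467]), 'wrist_torque': array([ 0.00028851,  0.04935881, -0.04683888]), 'width': 0.09298107472285093} 0.014
```

View pics/top0.png

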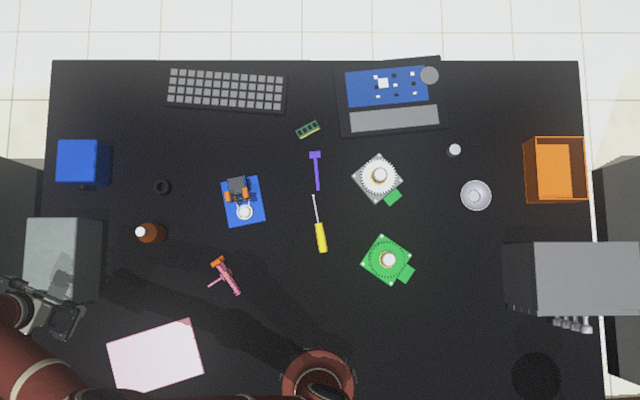

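View pics/side0.png

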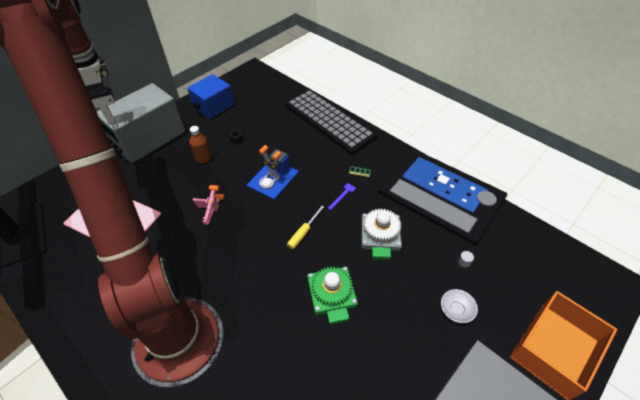

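Candidates: blue stand with orange-handled pliers at top (240,195), the one meant. The pink look-alike at (225,275) is not. Hub with white gear at (377,177) is meant, the green one at (386,260) is not. I'll confirm in one enlarged crop.

```bash
python3 - <<'E'
from h import *
t=np.load("top0.npy"); s=np.load("side0.npy")
def crop(i,x,y,w,h,k): return cv2.resize(i[y:y+h,x:x+w],None,fx=k,fy=k,interpolation=cv2.INTER_CUBIC)
a=np.hstack([crop(t,210,165,66,50,6),crop(t,344,147,66,50,6)])
b=np.hstack([crop(s,240,138,66,50,6),crop(s,350,200,66,50,6)]) 
save(np.vstack([a,b]),"pics/crop0.png")
for n,i,boxes in(("top",t,((215,170,270,235),)),("side",s,((240,140,305,205),))):
    hsv=cv2.cvtColor(i,cv2.COLOR_RGB2HSV)
    for nm,lo,hi in(("orange",(5,140,80),(18,255,255)),("blue",(105,120,60),(125,255,255))):
        m=cv2.inRange(hsv,lo,hi); x0,y0,x1,y1=boxes[0]; z=np.zeros_like(m); z[y0:y1,x0:x1]=m[y0:y1,x0:x1]
        k,l,st,c=cv2.connectedComponentsWithStats(z)
        for j in range(1,k):
            if st[j,4]>8: print(n,nm,st[j],c[j].round(2))
        if nm=="blue":
            cs=max(cv2.findContours(z,0,1)[0],key=cv2.contourArea); print(cv2.approxPolyDP(cs,2.5,True)[:,0].tolist(), cv2.minAreaRect(cs))
E
```

```text
top orange [242 188   7  11  59] [244.83 192.73]
top orange [225 192   6  10  49] [227.37 196.33]
top blue [ 220  175   46   54 1101] [245.07 203.43]
top blue [236 194   7   4  14] [238.93 195.5 ]
top blue [237 199  11   7  32] [242.59 202.38]
[[257, 175], [243, 175], [253, 215], [245, 221], [236, 216], [233, 202], [224, 202], [223, 191], [229, 190], [227, 179], [220, 182], [229, 228], [265, 221]] ((242.3846435546875, 200.42306518554688), (49.61738204956055, 39.0271110534668), 78.69007110595703)
side orange [259 145   9   9  59] [263. 149.]
side orange [272 151   9   9  48] [276.08 154.94]
side blue [246 155  53  45 882] [273.79 178.83]
side blue [268 175   6   4  13] [270.15 176.69]
[[298, 170], [288, 166], [286, 155], [277, 167], [279, 178], [272, 187], [264, 189], [258, 184], [268, 171], [267, 165], [246, 185], [274, 199]] ((274.0000305175781, 177.00001525878906), (31.11269760131836, 50.91168212890625), 45.0)
```

View pics/crop0.png

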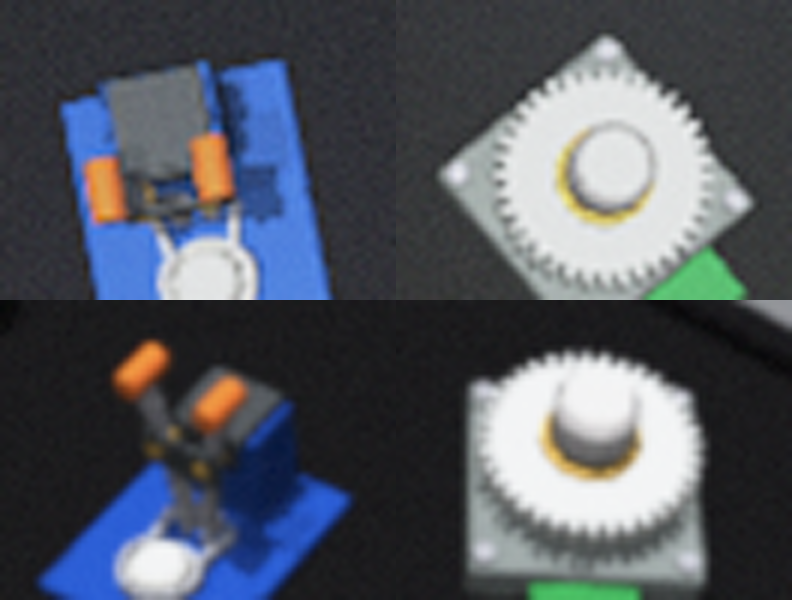

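The crop confirms it: orange handles, dark tab and blue block at left. At right is the grey housing with white gear, brass collar and spindle. Now the positions.

```bash
cat >> h.py <<'E'
def tri(a,b):
    (o1,d1),(o2,d2)=ray("top",a),ray("side",b)
    d1/=np.linalg.norm(d1); d2/=np.linalg.norm(d2)
    s=np.linalg.lstsq(np.c_[d1,-d2],o2-o1,rcond=None)[0]
    p,q=o1+s[0]*d1,o2+s[1]*d2
    return (p+q)/2, np.linalg.norm(p-q)
E
python3 - <<'E'
from h import *
np.set_printoptions(precision=4,suppress=True)
t=np.load("top0.npy"); s=np.load("side0.npy")
A,ea=tri((244.83,192.73),(276.08,154.94)); B,eb=tri((227.37,196.33),(263,149))
print("rollers",A,ea,B,eb,"mid",(A+B)/2,"dist",np.linalg.norm(A-B))
ax=np.array([-(B-A)[1],(B-A)[0]]);
for u in((244.83,192.73),(227.37,196.33)): print("  z.116",onz("top",u,.116))
# blue plate corners & edges at z=8mm
hsv=cv2.cvtColor(t,cv2.COLOR_RGB2HSV); m=cv2.inRange(hsv,(105,120,60),(125,255,255)); z=np.zeros_like(m); z[170:235,215:270]=m[170:235,215:270]
c=max(cv2.findContours(z,0,1)[0],key=cv2.contourArea)
r=cv2.minAreaRect(c); bx=cv2.boxPoints(r); W=np.array([onz("top",p,.008)[:2] for p in bx]); print("plate",W,"sides",np.linalg.norm(W-np.roll(W,1,0),axis=1),"cen",W.mean(0)); 
for i in range(4): e=W[i]-W[i-1]; print("  edge ang",np.degrees(np.arctan2(e[1],e[0])))
for n,i,b in(("top",t,(345,145,412,208)),("side",s,(350,198,412,255))):
    hsv=cv2.cvtColor(i,cv2.COLOR_RGB2HSV); x0,y0,x1,y1=b
    m=cv2.inRange(hsv,(0,0,165),(180,45,255)); z=np.zeros_like(m); z[y0:y1,x0:x1]=m[y0:y1,x0:x1]
    k,l,st,ce=cv2.connectedComponentsWithStats(z)
    for j in range(1,k):
        if st[j,4]>3: print(n,st[j],ce[j])
    j=1+np.argmax(st[1:,4]); c=max(cv2.findContours((l==j).astype(np.uint8),0,1)[0],key=cv2.contourArea); h=cv2.convexHull(c)
    el=cv2.fitEllipse(h); print(n,"ellipse",el)
    if n=="top":
        for zz in(.045,.053,.061): print(zz,onz("top",el[0],zz))
# boss/ring
hsv=cv2.cvtColor(t,cv2.COLOR_RGB2HSV); m=cv2.inRange(hsv,(0,0,130),(180,60,255)); z=np.zeros_like(m); z[203:225,233:256]=m[203:225,233:256]
c=max(cv2.findContours(z,0,1)[0],key=cv2.contourArea); el=cv2.fitEllipse(c); print("boss+ring",el,onz("top",el[0],.017),onz("top",el[0],.021))
E
```

```text
rollers [0.5256 0.1937 0.1125] 0.0009216469074540683 [0.5153 0.2399 0.1146] 0.00013061883393378765 mid [0.5205 0.2168 0.1136] dist 0.04736981045038365
  z.116 [0.5248 0.1935 0.116 ]
  z.116 [0.5152 0.2396 0.116 ]
plate [[0.578  0.2872]
 [0.6006 0.1765]
 [0.4583 0.1465]
 [0.4365 0.2558]] sides [0.1449 0.113  0.1454 0.1115] cen [0.5184 0.2165]
  edge ang 12.535428149212807
  edge ang -78.48931985397047
  edge ang -168.06407897424094
  edge ang 101.28039648124337
top [ 352  154   51   49 1137] [377.4125 177.0361]
top ellipse ((376.5086669921875, 178.02590942382812), (45.826602935791016, 47.39695358276367), 124.35895538330078)
0.045 [ 0.5768 -0.168   0.045 ]
0.053 [ 0.5754 -0.1669  0.053 ]
0.061 [ 0.5739 -0.1658  0.061 ]
side [363 209  38  30 736] [381.4932 223.2704]
side [363 235  10   9  49] [366.2041 240.1224]
side [390 238  11   8  39] [396.2821 242.4872]
side ellipse ((381.35369873046875, 223.11236572265625), (29.47089958190918, 38.51025390625), 102.6524887084961)
boss+ring ((244.00146484375, 210.94650268554688), (15.621179580688477, 17.258848190307617), 133.03842163085938) [0.4863 0.2099 0.017 ] [0.4859 0.2093 0.021 ]
```

Call:
servo_tool --pt "0 0 0.06 20 -28 0 93" --pt "0 0 0.06 24 -34 0 93" --pt "0 0 0.06 24 -34 0 93" --pt "0 0 0.06 24 -34 0 93" --pt "0 0 0.06 24 -34 0 93" --pt "0 0 0.06 24 -34 0 93" --pt "0 0 0.06 24 -34 0 93" --pt "0 0 0.06 24 -34 0 93" --pt "0 0 0.06 24 -34 0 93" --pt "0 0 0.06 24 -34 0 93"

```text
t: 0.93
eef_pos: [0.4735, 0.2664, 0.2256]
tool_rot: [0.404, -3.102, 0.012]
ft_force: [1.1, 0.9, -1.0]
width: 0.0932
```

```bash
python3 - <<'E'
from h import *
from scipy.spatial.transform import Rotation as R
np.set_printoptions(precision=4,suppress=True)
o=manip.get_obs(); print(o["t"],o["eef_pos"],R.from_rotvec(o["tool_rot"]).as_matrix(),o["joint_pos"])
t=np.load("top0.npy"); s=np.load("side0.npy")
E={}
for n,i,b,k,v in(("top",t,(345,145,412,208),9,185),("side",s,(350,198,412,255),9,185)):
    hsv=cv2.cvtColor(i,cv2.COLOR_RGB2HSV); x0,y0,x1,y1=b
    for v in(150,170,190):
        m=cv2.inRange(hsv,(0,0,v),(180,40,255)); z=np.zeros_like(m); z[y0:y1,x0:x1]=m[y0:y1,x0:x1]
        z=cv2.morphologyEx(z,cv2.MORPH_CLOSE,np.ones((5,5)))
        z=cv2.morphologyEx(z,cv2.MORPH_OPEN,cv2.getStructuringElement(2,(k,k)))
        c=max(cv2.findContours(z,0,1)[0],key=cv2.contourArea); el=cv2.fitEllipse(cv2.convexHull(c)); print(n,v,el,cv2.boundingRect(c))
        E[n]=el[0]
for zz in(.045,.053,.061): print(zz,onz("top",E["top"],zz),onz("side",E["side"],zz))
# housing outline (grey), top view at z=.025
hsv=cv2.cvtColor(t,cv2.COLOR_RGB2HSV); m=cv2.inRange(hsv,(0,0,90),(180,70,255)); z=np.zeros_like(m); z[145:210,345:412]=m[145:210,345:412]
c=max(cv2.findContours(z,0,1)[0],key=cv2.contourArea); r=cv2.minAreaRect(c); W=np.array([onz("top",p,.025)[:2] for p in cv2.boxPoints(r)]); print(r,W,np.linalg.norm(W-np.roll(W,1,0),axis=1),W.mean(0))
E
```

```text
0.9333 [0.4735 0.2664 0.2256] [[-0.9666 -0.256  -0.0127]
 [-0.2559  0.9667 -0.0092]
 [ 0.0146 -0.0056 -0.9999]] [-0.4439  0.4676 -0.1634  1.7292  0.0898  0.9678  1.1875]
top 150 ((377.1571350097656, 178.22325134277344), (41.75389099121094, 45.871131896972656), 131.53428649902344) (354, 155, 47, 46)
top 170 ((376.6238708496094, 178.32882690429688), (41.062747955322266, 43.53322982788086), 87.46910095214844) (354, 157, 46, 44)
top 190 ((378.19683837890625, 175.9169158935547), (34.040870666503906, 35.78399658203125), 137.01866149902344) (361, 158, 36, 37)
side 150 ((379.0981140136719, 227.569091796875), (37.54615783691406, 43.355812072753906), 73.70348358154297) (363, 209, 38, 36)
side 170 ((381.36688232421875, 223.38804626464844), (29.314828872680664, 38.0116081237793), 100.13666534423828) (363, 209, 37, 30)
side 190 ((381.5229187011719, 223.4575653076172), (27.91895294189453, 36.7868766784668), 103.81775665283203) (364, 210, 36, 29)
0.045 [ 0.5828 -0.1729  0.045 ] [ 0.583  -0.1709  0.045 ]
0.053 [ 0.5814 -0.1718  0.053 ] [ 0.5778 -0.1738  0.053 ]
0.061 [ 0.5799 -0.1706  0.061 ] [ 0.5727 -0.1766  0.061 ]
((377.3402099609375, 177.48451232910156), (38.414878845214844, 39.7771110534668), 50.52754211425781) [[ 0.5883 -0.0938]
 [ 0.6629 -0.1839]
 [ 0.5755 -0.2527]
 [ 0.5022 -0.1627]] [0.1103 0.117  0.1112 0.116 ] [ 0.5822 -0.1732]
```

Call:
servo_tool --pt "0 0 -0.03 24 -25 0 93" --pt "0 0 -0.02 23 -25 0 93" --pt "0 0 0 0 0 0 93" --pt "0 0 0 0 0 0 93"

```text
t: 1.27
eef_pos: [0.5278, 0.1994, 0.2238]
tool_rot: [0.294, -3.113, 0.025]
ft_force: [0.5, 1.1, -0.4]
width: 0.0927
```

```bash
cat >> h.py <<'E'
from scipy.spatial.transform import Rotation as R
np.set_printoptions(precision=4,suppress=True)
def st():
    o=manip.get_obs(); M=R.from_rotvec(o["tool_rot"]).as_matrix()
    print("t %.2f"%o["t"],"tcp",o["eef_pos"],"yaw_y %.2f"%np.degrees(np.arctan2(M[1,1],M[0,1])),"fix wx wy",M[1,2]*-1,M[0,2],"f",o["ft_force"],"w %.4f"%o["width"],"q7 %.2f"%o["joint_pos"][6]); return o,M
E
python3 - <<'E'
from h import *
st()
E
```

```text
t 1.27 tcp [0.5278 0.1994 0.2238] yaw_y 100.81 fix wx wy 0.016993085493796776 -0.013239015974881804 f [ 0.5002  1.0807 -0.4068] w 0.0927 q7 1.28
```

Call:
servo_tool --pt "0.015 -0.012 0.018 -7 16 0 93" --pt "0 0 0 0 0 -5 93" --pt "0 0 0 0 0 -15 93" --pt "0 0 0 0 0 -10 93" --pt "0 0 0 0 0 0 93" --pt "0 0 0 0 0 0 93"

```text
t: 1.77
eef_pos: [0.5154, 0.2224, 0.1913]
tool_rot: [0.343, -3.119, -0.002]
ft_force: [0.4, 0.1, 0.1]
width: 0.0933
```

```bash
python3 - <<'E'
from h import *
st()
E
```

```text
t 1.77 tcp [0.5154 0.2224 0.1913] yaw_y 102.55 fix wx wy -0.0007169419936540122 -0.0037429550980527717 f [0.373  0.0893 0.0635] w 0.0933 q7 1.26
```

Call:
servo_tool --pt "0 0 -0.008 4 -4 0 93" --pt "0 0 0 0 0 0 93" --pt "0 0 0 0 0 -8 93" --pt "0 0 0 0 0 -15 93" --pt "0 0 0 0 0 -14 93" --pt "0 0 0 0 0 -5 93" --pt "0 0 0 0 0 0 93" --pt "0 0 0 0 0 0 93"

```text
t: 2.43
eef_pos: [0.5204, 0.2211, 0.1497]
tool_rot: [-0.336, 3.121, 0.006]
ft_force: [-0.4, -0.8, 0.0]
width: 0.0928
```

```bash
python3 - <<'E'
from h import *
st(); save(manip.capture("side"),"pics/s1.png"); i=manip.capture("top"); save(i,"pics/t1.png")
E
```

```text
t 2.43 tcp [0.5204 0.2211 0.1497] yaw_y 102.28 fix wx wy -0.004039271404241748 0.0019196348247965626 f [-0.3828 -0.8016  0.0376] w 0.0928 q7 1.25
```

Call:
servo_tool --pt "0 0 0 0 -4 0 93" --pt "0 0 0 0 0 -6 93" --pt "0 0 0 0 0 -12 93" --pt "0 0 0 0 0 -12 93" --pt "0 0 0 0 0 -6 93" --pt "0 0 0 0 0 0 93" --pt "0 0 0 0 0 0 93"

```text
t: 3.12
eef_pos: [0.5232, 0.217, 0.1155]
tool_rot: [-0.333, 3.113, 0.01]
ft_force: [-0.6, -0.6, 0.4]
width: 0.0931
```

```bash
python3 - <<'E'
from h import *
st(); s=manip.capture("side"); t=manip.capture("top")
c=lambda i,x,y:cv2.resize(i[y:y+70,x:x+65],None,fx=6,fy=6,interpolation=2)
save(np.hstack([c(s,235,135),c(t,210,165)]),"pics/c1.png")
E
```

```text
t 3.12 tcp [0.5232 0.217  0.1155] yaw_y 102.20 fix wx wy -0.007388489490517534 0.010481777411526486 f [-0.5943 -0.572   0.3655] w 0.0931 q7 1.25
```

View pics/c1.png

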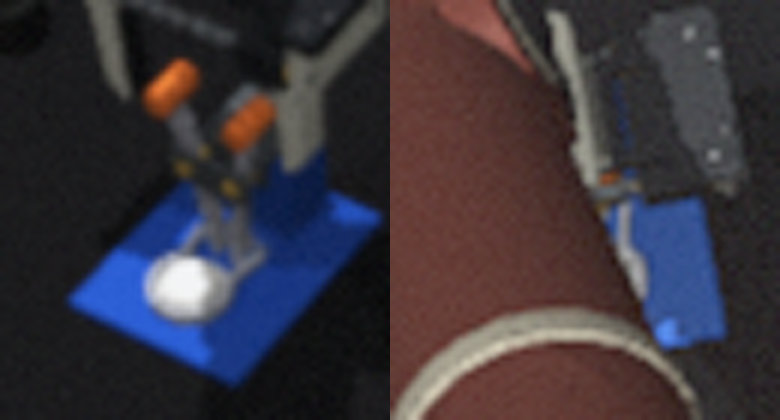

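The side crop shows the fingers straddling both orange rollers. I'll trim the pose and close softly.

Call:
servo_tool --pt "-0.006 0.01 -0.005 -2 0 -3 93" --pt "0 0 0 0 0 -1 85" --pt "0 0 0 0 0 0 78" --pt "0 0 0 0 0 0 74" --pt "0 0 0 0 0 0 70" --pt "0 0 0 0 0 0 68" --newtons 25

```text
t: 3.72
eef_pos: [0.5223, 0.2179, 0.1134]
tool_rot: [-0.325, 3.121, 0.004]
ft_force: [0.6, -0.3, 0.2]
width: 0.069
```

```bash
python3 - <<'E'
from h import *
st()
E
```

```text
t 3.72 tcp [0.5223 0.2179 0.1134] yaw_y 101.90 fix wx wy -0.0027845186206594415 0.003656054120940502 f [ 0.6255 -0.3291  0.2475] w 0.0690 q7 1.24
```

Call:
servo_tool --pt "-0.002 0.003 0 -1.5 -0.5 -2 66" --pt "0 0 0 0 0 0 64" --pt "0 0 0 0 0 0 62" --pt "0 0 0 0 0 0 60" --pt "0 0 0 0 0 0 58" --pt "0 0 0 0 0 0 56" --pt "0 0 0 0 0 0 54" --pt "0 0 0 0 0 0 54"

```text
t: 4.38
eef_pos: [0.5223, 0.2156, 0.1133]
tool_rot: [-0.324, 3.121, -0.003]
ft_force: [0.3, -0.5, 1.8]
width: 0.0545
```

```bash
python3 - <<'E'
from h import *
st()
E
```

```text
t 4.38 tcp [0.5223 0.2156 0.1133] yaw_y 101.84 fix wx wy 0.0013434431779748937 0.003861873516839881 f [ 0.3019 -0.4993  1.8449] w 0.0545 q7 1.24
```

Call:
servo_tool --pt "0 0 0 0 0 0 51" --pt "0 0 0 0 0 0 48" --pt "0 0 0 0 0 0 45" --pt "0 0 0 0 0 0 42" --pt "0 0 0 0 0 0 40" --pt "0 0 0 0 0 0 38" --pt "0 0 0 0 0 0 36.5" --pt "0 0 0 0 0 0 35" --pt "0 0 0 0 0 0 34" --pt "0 0 0 0 0 0 34"

```text
t: 5.22
eef_pos: [0.5203, 0.2158, 0.1151]
tool_rot: [-0.323, 3.125, -0.002]
ft_force: [-0.8, -1.3, 4.9]
width: 0.0348
```

```bash
python3 - <<'E'
from h import *
st(); s=manip.capture("side")
c=lambda i,x,y:cv2.resize(i[y:y+70,x:x+80],None,fx=7,fy=7,interpolation=2)
save(c(s,235,135),"pics/c2.png")
E
```

```text
t 5.22 tcp [0.5203 0.2158 0.1151] yaw_y 101.80 fix wx wy 0.0014158913640853238 0.0003441008560103699 f [-0.8249 -1.2764  4.908 ] w 0.0348 q7 1.24
```

View pics/c2.png

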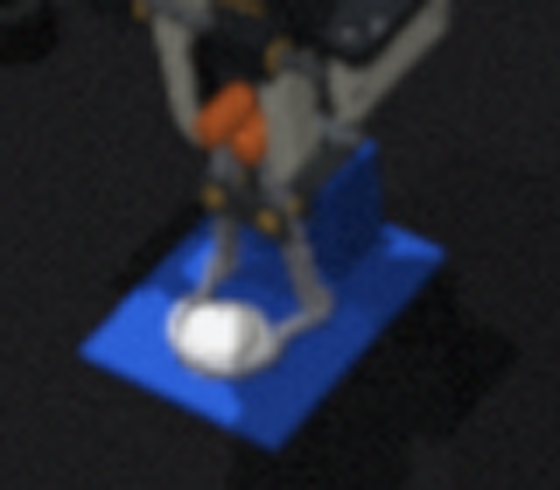

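The side crop shows the ring spread around the boss, with the tips in its lugs. I'll close to about 33 mm and lift.

Call:
servo_tool --pt "0 0 0 0 0 0 33" --pt "0 0 0 0 0 1 32.5" --pt "0 0 0 0 0 4 32.5" --pt "0 0 0 0 0 4 32.5" --pt "0 0 0 0 0 5 32.5" --pt "0 0 0 0 0 6 32.5" --pt "0 0 0 0 0 6 32.5" --pt "0 0 0 0 0 0 32.5" --pt "0 0 0 0 0 0 32.5"

```text
t: 6.02
eef_pos: [0.519, 0.2169, 0.1403]
tool_rot: [0.324, -3.122, -0.0]
ft_force: [-0.0, -0.3, -2.3]
width: 0.033
```

```bash
python3 - <<'E'
from h import *
st(); s=manip.capture("side")
c=lambda i,x,y:cv2.resize(i[y:y+80,x:x+80],None,fx=7,fy=7,interpolation=2)
save(c(s,235,125),"pics/c3.png")
E
```

```text
t 6.02 tcp [0.519  0.2169 0.1403] yaw_y 101.84 fix wx wy 0.00030790505005319745 -0.0031988752480742637 f [-0.0215 -0.2552 -2.3409] w 0.0330 q7 1.25
```

View pics/c3.png

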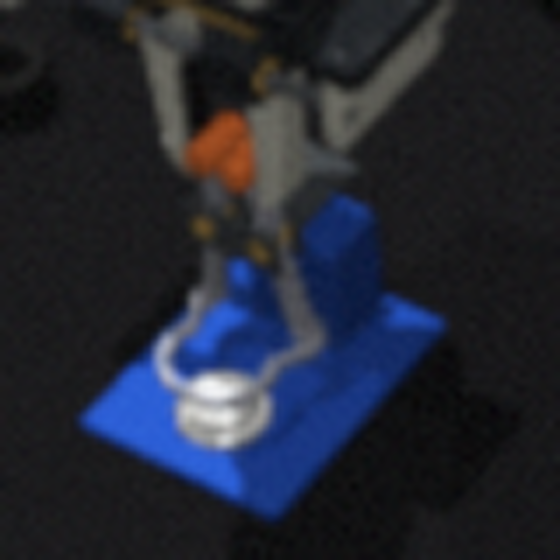

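Ring and pliers rise together. I'll go on up.

Call:
servo_tool --pt "0 0 0 0 0 6 32.5" --pt "0 0 0 0 0 12 32.5" --pt "0 0 0 0 0 14 32.5" --pt "0 0 0 0 0 14 32.5" --pt "0 0 0 0 0 14 32.5" --pt "0 0 0 0 0 12 32.5" --pt "0 0 0 0 0 6 32.5" --pt "0 0 0 3 -10 0 32.5" --pt "0 0 0 5 -18 0 32.5" --pt "0 0 0 6 -24 0 32.5"

```text
t: 6.9
eef_pos: [0.5294, 0.1692, 0.2221]
tool_rot: [0.343, -3.115, -0.006]
ft_force: [0.7, 1.0, -2.4]
width: 0.0331
```

Call:
servo_tool --pt "0 0 0 6 -26 0 32.5" --pt "0 0 0 6 -26 0 32.5" --pt "0 0 0 6 -26 0 32.5" --pt "0 0 0 6 -26 0 32.5" --pt "0 0 0 6 -26 0 32.5" --pt "0 0 0 6 -26 0 32.5" --pt "0 0 0 6 -22 0 32.5" --pt "0 0 0 5 -16 0 32.5" --pt "0 0 0 2 -8 0 32.5" --pt "0 0 0 0 0 0 32.5"

```text
t: 7.73
eef_pos: [0.5747, -0.0612, 0.2142]
tool_rot: [0.319, -3.102, 0.009]
ft_force: [1.0, 0.3, -2.0]
width: 0.0329
```

```bash
python3 - <<'E'
from h import *
st()
E
```

```text
t 7.73 tcp [ 0.5747 -0.0612  0.2142] yaw_y 101.76 fix wx wy 0.00831519546509654 -0.022360478432764605 f [ 0.9783  0.3048 -1.9769] w 0.0329 q7 1.77
```

Call:
servo_tool --pt "0.004 -0.011 0 6 -14 6 32.5" --pt "0.004 -0.011 0 8 -20 6 32.5" --pt "0 0 0 8 -20 4 32.5" --pt "0 0 0 7 -18 2 32.5" --pt "0 0 0 4 -10 0 32.5" --pt "0 0 0 0 0 0 32.5" --pt "0 0 0 0 0 0 32.5" --pt "0 0 0 0 0 0 32.5"

```text
t: 8.4
eef_pos: [0.6044, -0.1351, 0.2285]
tool_rot: [0.341, -3.113, -0.018]
ft_force: [0.1, -0.2, -1.8]
width: 0.0334
```

```bash
python3 - <<'E'
from h import *
st()
E
```

```text
t 8.40 tcp [ 0.6044 -0.1351  0.2285] yaw_y 102.49 fix wx wy -0.010293446497732603 -0.011362026552670943 f [ 0.0702 -0.2028 -1.779 ] w 0.0334 q7 1.92
```

Call:
servo_tool --pt "-0.009 -0.01 -0.008 4 -10 0 32.5" --pt "0 0 0 4 -12 0 32.5" --pt "0 0 0 2 -6 0 32.5" --pt "0 0 0 0 0 0 32.5" --pt "0 0 0 0 0 0 32.5" --pt "0 0 0 0 0 0 32.5"

```text
t: 8.9
eef_pos: [0.6146, -0.1605, 0.2278]
tool_rot: [0.339, -3.121, -0.006]
ft_force: [-0.1, -1.0, -2.4]
width: 0.0333
```

```bash
python3 - <<'E'
from h import *
st(); s=manip.capture("side"); t=manip.capture("top"); np.save("s4.npy",s); np.save("t4.npy",t)
c=lambda i,x,y:cv2.resize(i[y:y+100,x:x+76],None,fx=5,fy=5,interpolation=2)
save(np.hstack([c(s,345,165),c(t,340,130)]),"pics/c4.png")
E
```

```text
t 8.90 tcp [ 0.6146 -0.1605  0.2278] yaw_y 102.38 fix wx wy -0.003586313997605325 -0.002585181379948845 f [-0.0534 -1.039  -2.3598] w 0.0333 q7 1.95
```

View pics/c4.png

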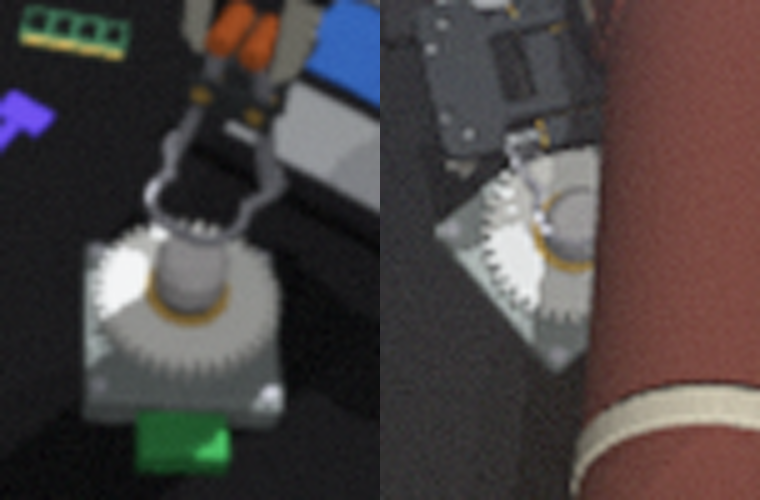

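The side crop shows the ring hanging just behind and above the spindle; in the top view the arm hides half the gear. I'll compare several measurements of the axis.

```bash
python3 - <<'E'
from h import *
for e in(0,.008,.016):
    print("e",e,"gear",onz("top",(378.8,176.3),.045+e)[:2],"spindle",onz("top",(380,174.7),.045+e+.030)[:2])
    for h in((.582,-.172),(.580,-.172),(.582,-.170)):
        p=P("side",[[*h,.045+e],[*h,.0735+e],[*h,.0795+e]]); print("   side proj",h,p.round(1).tolist(), "top proj", P("top",[[*h,.045+e],[*h,.075+e]]).round(1).tolist())
# profiles in initial images: spindle edges in side, rows ; brass mask centroids
s=np.load("side0.npy"); t=np.load("top0.npy")
for n,i,b in(("top",t,(360,160,400,200)),("side",s,(365,200,402,240))):
    hsv=cv2.cvtColor(i,cv2.COLOR_RGB2HSV); m=cv2.inRange(hsv,(15,70,60),(32,255,255)); z=np.zeros_like(m); x0,y0,x1,y1=b; z[y0:y1,x0:x1]=m[y0:y1,x0:x1]
    ys,xs=np.nonzero(z); print(n,"brass",len(xs),xs.min(),xs.max(),ys.min(),ys.max(), cv2.minEnclosingCircle(np.c_[xs,ys].astype(np.float32)))
g=cv2.cvtColor(s,cv2.COLOR_RGB2GRAY)
for r in range(207,226,2): print(r,g[r,370:398].tolist())
g=cv2.cvtColor(t,cv2.COLOR_RGB2GRAY)
for r in range(164,186,2): print(r,g[r,368:394].tolist())
# ring model prediction in side view now
x=np.array([np.cos(np.radians(12.2)),np.sin(np.radians(12.2))]); o=np.array([.6146,-.1605]); c=o-.036*x
print("ring ctr pred",c,P("side",[[*c,.2278-.107+.004]]),"tips",P("side",[[*o,.2278-.107]]))
E
```

```text
e 0 gear [ 0.5817 -0.1746] spindle [ 0.5808 -0.1737]
   side proj (0.582, -0.172) [[381.6, 223.9], [382.8, 217.9], [383.0, 216.6]] top proj [[377.9, 176.2], [379.4, 174.3]]
   side proj (0.58, -0.172) [[381.2, 224.3], [382.3, 218.3], [382.6, 217.0]] top proj [[377.9, 176.9], [379.4, 175.0]]
   side proj (0.582, -0.17) [[381.1, 223.5], [382.2, 217.5], [382.4, 216.2]] top proj [[377.2, 176.2], [378.7, 174.3]]
e 0.008 gear [ 0.5803 -0.1734] spindle [ 0.5794 -0.1725]
   side proj (0.582, -0.172) [[381.9, 222.2], [383.1, 216.1], [383.3, 214.8]] top proj [[378.3, 175.7], [379.8, 173.8]]
   side proj (0.58, -0.172) [[381.5, 222.6], [382.6, 216.6], [382.9, 215.2]] top proj [[378.3, 176.4], [379.8, 174.5]]
   side proj (0.582, -0.17) [[381.4, 221.8], [382.5, 215.7], [382.7, 214.4]] top proj [[377.6, 175.7], [379.1, 173.8]]
e 0.016 gear [ 0.5789 -0.1723] spindle [ 0.5779 -0.1713]
   side proj (0.582, -0.172) [[382.3, 220.5], [383.4, 214.4], [383.7, 213.0]] top proj [[378.7, 175.2], [380.2, 173.2]]
   side proj (0.58, -0.172) [[381.8, 221.0], [383.0, 214.8], [383.2, 213.5]] top proj [[378.7, 17
[... 2548 characters left out ...]
227, 228, 229, 228, 227, 228, 230, 219, 188, 212, 230, 227, 228, 229, 226, 229]
178 [229, 230, 211, 200, 166, 109, 148, 190, 213, 223, 228, 229, 229, 229, 232, 226, 205, 169, 190, 224, 227, 228, 230, 225, 227, 229]
180 [227, 228, 230, 226, 216, 176, 107, 114, 148, 171, 183, 192, 197, 196, 178, 162, 170, 205, 225, 229, 228, 227, 228, 228, 228, 230]
182 [228, 228, 227, 228, 220, 214, 206, 184, 178, 143, 117, 117, 137, 159, 171, 186, 213, 225, 229, 229, 228, 228, 227, 227, 229, 219]
184 [227, 227, 228, 227, 227, 229, 222, 213, 212, 208, 205, 207, 209, 216, 224, 228, 226, 228, 227, 227, 229, 227, 228, 230, 232, 220]
ring ctr pred [ 0.5794 -0.1681] [[383.1414 206.1748]] tips [[388.6831 198.1053]]
```

Call:
servo_tool --pt "-0.003 -0.002 -0.003 -0.5 -5 0 32.5" --pt "0 0 0 0 0 -4 32.5" --pt "0 0 0 0 0 -5 32.5" --pt "0 0 0 0 0 -4 32.5" --pt "0 0 0 0 0 -2 32.5" --pt "0 0 0 0 0 0 32.5" --pt "0 0 0 0 0 0 32.5"

```text
t: 9.58
eef_pos: [0.6135, -0.1643, 0.2108]
tool_rot: [0.337, -3.122, -0.003]
ft_force: [-0.7, -0.4, -1.7]
width: 0.0329
```

```bash
cat > look.py <<'E'
from h import *
import sys
def look(fn,hub=(.5815,-.1725),e=0.):
    o,M=st(); s=manip.capture("side"); x=-M[:2,0] if M[0,0]<0 else M[:2,0]
    p=o["eef_pos"].copy(); p[2]-=.107; c=p[:2]-.036*x; k=8; x0,y0=350,165
    im=cv2.resize(s[y0:y0+70,x0:x0+70],None,fx=k,fy=k,interpolation=2)[:,:,::-1].copy()
    q=lambda P3:[tuple(int(v) for v in ((a-[x0,y0]+.5)*k)) for a in P("side",P3)]
    y=np.array([-x[1],x[0]]); z=p[2]+.004+.0025
    for a in q([[*(c-.023*x),z],[*c,z],[*p]]): cv2.circle(im,a,3,(0,0,255),-1)
    for a in q([[*hub,.0795+e],[*hub,.045+e]]): cv2.circle(im,a,3,(0,255,0),-1)
    print("hub minus ring in pliers axes mm x,y:",(np.array(hub)-c)@np.c_[x,y]*1e3); cv2.imwrite(fn,im)
look(sys.argv[1])
E
python3 look.py pics/c5.png
```

```text
t 9.58 tcp [ 0.6135 -0.1643  0.2108] yaw_y 102.31 fix wx wy -0.0016446375926517259 -0.0016492915374911627 f [-0.7327 -0.421  -1.65  ] w 0.0329 q7 1.95
hub minus ring in pliers axes mm x,y: [ 3.0017 -1.1586]
```

View pics/c5.png

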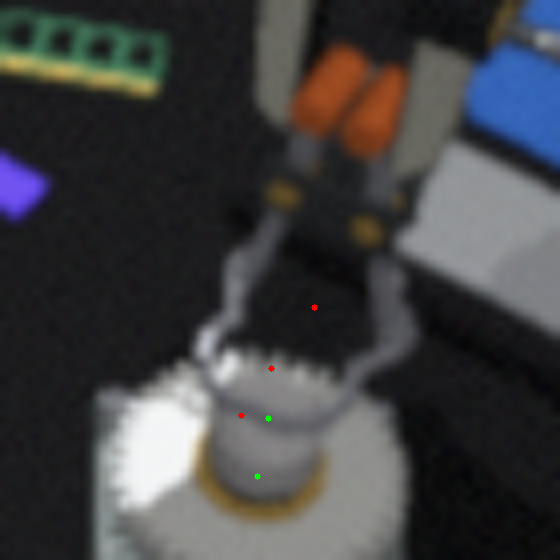

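Predicted ring points (back, centre, tips' midpoint) fall on the seen ring. A small lateral trim, then go down in force-checked steps.

Call:
servo_tool --pt "-0.001 -0.001 -0.002 0.7 -1 0 32.5" --pt "0 0 0 0 0 -2 32.5" --pt "0 0 0 0 0 -3 32.5" --pt "0 0 0 0 0 -3 32.5" --pt "0 0 0 0 0 -2 32.5" --pt "0 0 0 0 0 0 32.5" --pt "0 0 0 0 0 0 32.5"

```text
t: 10.22
eef_pos: [0.6146, -0.1653, 0.2002]
tool_rot: [-0.334, 3.123, 0.001]
ft_force: [-0.1, -0.2, -1.1]
width: 0.0332
```

```bash
cat > s.py <<'E'
from h import *
o,M=st(); x=-M[:2,0]; y=np.array([-x[1],x[0]]); c=o["eef_pos"][:2]-.036*x
print("hub-ring mm",(np.array([.5815,-.1725])-c)@np.c_[x,y]*1e3,"force x,y",o["ft_force"][:2]@np.c_[x,y],"pliers z",o["eef_pos"][2]-.107, "trq",o["wrist_torque"])
E
python3 s.py
```

```text
t 10.22 tcp [ 0.6146 -0.1653  0.2002] yaw_y 102.19 fix wx wy -0.00040173651204345986 0.00042738443739451443 f [-0.0631 -0.1541 -1.1367] w 0.0332 q7 1.95
hub-ring mm [ 2.0903 -0.0039] force x,y [-0.0942 -0.1373] pliers z 0.09315541718965382 trq [ 0.0052 -0.036   0.0006]
```

Call:
servo_tool --pt "0 0 0 -0.4 0 -2 32.5" --pt "0 0 0 0 0 -2 32.5" --pt "0 0 0 0 0 -2 32.5" --pt "0 0 0 0 0 -2 32.5" --pt "0 0 0 0 0 -1 32.5" --pt "0 0 0 0 0 0 32.5"

```text
t: 10.72
eef_pos: [0.6141, -0.1654, 0.1903]
tool_rot: [-0.334, 3.123, 0.0]
ft_force: [-0.0, -0.5, -2.7]
width: 0.0331
```

```bash
python3 s.py
```

```text
t 10.72 tcp [ 0.6141 -0.1654  0.1903] yaw_y 102.19 fix wx wy -0.00035298669885224806 0.0003234597651440967 f [-0.0087 -0.5122 -2.6679] w 0.0331 q7 1.95
hub-ring mm [ 2.595  -0.0836] force x,y [-0.1167 -0.4989] pliers z 0.08328674175951432 trq [-0.0085  0.0916 -0.0178]
```

Call:
servo_tool --pt "0 0 0 0 0 -2 32.5" --pt "0 0 0 0 0 -2 32.5" --pt "0 0 0 0 0 -2 32.5" --pt "0 0 0 0 0 -2 32.5" --pt "0 0 0 0 0 -1 32.5" --pt "0 0 0 0 0 0 32.5"

```text
t: 11.22
eef_pos: [0.6132, -0.1659, 0.1804]
tool_rot: [0.333, -3.122, 0.0]
ft_force: [-0.5, 0.8, -1.9]
width: 0.033
```

```bash
python3 s.py
```

```text
t 11.22 tcp [ 0.6132 -0.1659  0.1804] yaw_y 102.18 fix wx wy 0.00031599233114551473 -0.001983808284965453 f [-0.5257  0.8201 -1.868 ] w 0.0330 q7 1.95
hub-ring mm [3.6614 0.2018] force x,y [-0.3409  0.9126] pliers z 0.07335392029945577 trq [-0.0017  0.239  -0.0011]
```

Call:
servo_tool --pt "0 -0.001 0 1 0.2 0 32.5" --pt "0 0 0 0 0 0 32.5" --pt "0 0 0 0 0 0 32.5"

```text
t: 11.47
eef_pos: [0.6134, -0.1659, 0.1798]
tool_rot: [0.332, -3.121, 0.0]
ft_force: [0.3, 0.1, -2.1]
width: 0.0333
```

```bash
python3 s.py; python3 look.py pics/c6.png
```

```text
t 11.47 tcp [ 0.6134 -0.1659  0.1798] yaw_y 102.16 fix wx wy 0.00031878610131671695 -0.002989276254935841 f [ 0.3093  0.067  -2.1385] w 0.0333 q7 1.95
hub-ring mm [3.3801 0.2439] force x,y [0.3165 0.0003] pliers z 0.07282945932030897 trq [-0.0225  0.176   0.0453]
t 11.47 tcp [ 0.6134 -0.1659  0.1798] yaw_y 102.16 fix wx wy 0.00031878610131671695 -0.002989276254935841 f [ 0.3093  0.067  -2.1385] w 0.0333 q7 1.95
hub minus ring in pliers axes mm x,y: [3.3801 0.2439]
```

View pics/c6.png

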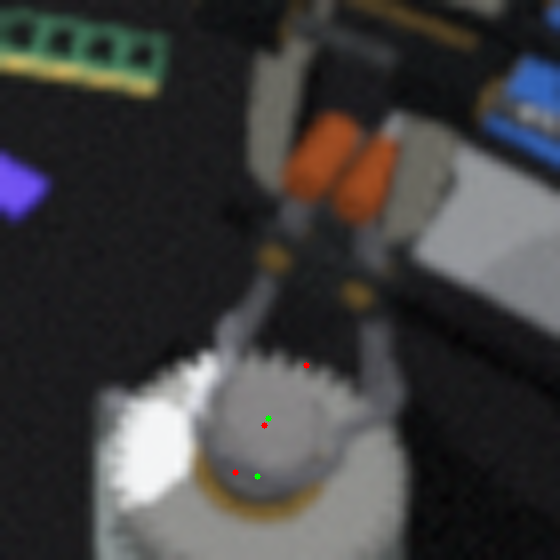

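The side crop shows the ring round the spindle, whose top stands through it. I'll keep going down, trimming x.

Call:
servo_tool --pt "0 -0.003 0 1 0 -1 32.5" --pt "0 0 0 0.2 0 -1.5 32.5" --pt "0 0 0 0 0 -1.5 32.5" --pt "0 0 0 0 0 -1.5 32.5" --pt "0 0 0 0 0 -1 32.5" --pt "0 0 0 0 0 0 32.5"

```text
t: 12.02
eef_pos: [0.6144, -0.1658, 0.1726]
tool_rot: [0.333, -3.123, 0.0]
ft_force: [-1.0, 0.4, -1.0]
width: 0.0331
```

```bash
python3 s.py
```

```text
t 12.02 tcp [ 0.6144 -0.1658  0.1726] yaw_y 102.16 fix wx wy 0.00012376343877914273 -0.0005587776926696209 f [-0.9708  0.3549 -0.9807] w 0.0331 q7 1.95
hub-ring mm [2.4423 0.3388] force x,y [-0.8743  0.5514] pliers z 0.06560148498531192 trq [-0.0133  0.2188 -0.0048]
```

Call:
servo_tool --pt "0 0 0 0 0 -1 32.5" --pt "0 0 0 0 0 -1 32.5" --pt "0 0 0 0 0 -1 32.5" --pt "0 0 0 0 0 -1 32.5" --pt "0 0 0 0 0 0 32.5"

```text
t: 12.43
eef_pos: [0.6144, -0.1657, 0.1681]
tool_rot: [0.333, -3.123, 0.0]
ft_force: [-0.7, -1.1, -2.4]
width: 0.0328
```

```bash
python3 s.py
```

```text
t 12.43 tcp [ 0.6144 -0.1657  0.1681] yaw_y 102.16 fix wx wy 9.994784517637512e-05 -0.0004959775901791932 f [-0.6992 -1.0918 -2.409 ] w 0.0328 q7 1.94
hub-ring mm [2.3774 0.3246] force x,y [-0.9135 -0.92  ] pliers z 0.06112770448064721 trq [-0.0859  0.2567 -0.0259]
```

Call:
servo_tool --pt "0 0 0 0 0 -1 32.5" --pt "0 0 0 0 0 -1 32.5" --pt "0 0 0 0 0 -1 32.5" --pt "0 0 0 0 0 0 32.5"

```text
t: 12.77
eef_pos: [0.6145, -0.1658, 0.1648]
tool_rot: [0.333, -3.123, 0.0]
ft_force: [-0.5, -1.1, -1.2]
width: 0.0334
```

```bash
python3 s.py
```

```text
t 12.77 tcp [ 0.6145 -0.1658  0.1648] yaw_y 102.16 fix wx wy 0.0001403769180972271 -0.00042222134386140416 f [-0.4917 -1.0848 -1.1619] w 0.0334 q7 1.94
hub-ring mm [2.3759 0.3895] force x,y [-0.7091 -0.9569] pliers z 0.05783335174606792 trq [0.0297 0.2961 0.015 ]
```

Call:
servo_tool --pt "0 0 0 -0.5 -0.1 -1 32.5" --pt "0 0 0 0 0 -1 32.5" --pt "0 0 0 0 0 -1 32.5" --pt "0 0 0 0 0 0 32.5"

```text
t: 13.1
eef_pos: [0.6142, -0.1659, 0.1616]
tool_rot: [-0.333, 3.123, -0.0]
ft_force: [-0.7, -0.5, -1.8]
width: 0.0333
```

```bash
python3 s.py
```

```text
t 13.10 tcp [ 0.6142 -0.1659  0.1616] yaw_y 102.16 fix wx wy 0.00019265404601496398 0.00045166664794103875 f [-0.7034 -0.5247 -1.7585] w 0.0333 q7 1.94
hub-ring mm [2.6092 0.437 ] force x,y [-0.7981 -0.3648] pliers z 0.054632395617650195 trq [-0.0206  0.2749  0.0277]
```

Call:
servo_tool --pt "0 0 0 -0.4 -0.4 -1 32.5" --pt "0 0 0 0 0 -1 32.5" --pt "0 0 0 0 0 -1 32.5" --pt "0 0 0 0 0 0 32.5"

```text
t: 13.43
eef_pos: [0.6155, -0.1664, 0.1606]
tool_rot: [-0.332, 3.119, -0.002]
ft_force: [-1.1, 0.1, -1.2]
width: 0.0334
```

```bash
python3 s.py
```

```text
t 13.43 tcp [ 0.6155 -0.1664  0.1606] yaw_y 102.16 fix wx wy 0.0006701632224181623 0.005068690610970998 f [-1.1082  0.0646 -1.2316] w 0.0334 q7 1.94
hub-ring mm [1.4918 1.1751] force x,y [-1.0697  0.2966] pliers z 0.0535599558596989 trq [ 0.0411  0.1037 -0.0225]
```

Call:
servo_tool --pt "0 0.005 0 -0.8 -0.3 0 32.5" --pt "0 0 0 0 0 -1 32.5" --pt "0 0 0 0 0 -1 32.5"

```text
t: 13.68
eef_pos: [0.6165, -0.1667, 0.1601]
tool_rot: [-0.332, 3.12, -0.002]
ft_force: [-0.7, -0.3, 5.6]
width: 0.0333
```

```bash
python3 s.py; python3 look.py pics/c7.png
```

```text
t 13.68 tcp [ 0.6165 -0.1667  0.1601] yaw_y 102.15 fix wx wy 0.0010096483799498712 0.004588119640906031 f [-0.7426 -0.3274  5.586 ] w 0.0333 q7 1.94
hub-ring mm [0.5754 1.6557] force x,y [-0.7948 -0.1637] pliers z 0.053081637994759026 trq [ 0.314   0.3634 -0.0352]
t 13.68 tcp [ 0.6165 -0.1667  0.1601] yaw_y 102.15 fix wx wy 0.0010096483799498712 0.004588119640906031 f [-0.7426 -0.3274  5.586 ] w 0.0333 q7 1.94
hub minus ring in pliers axes mm x,y: [0.5754 1.6557]
```

View pics/c7.png

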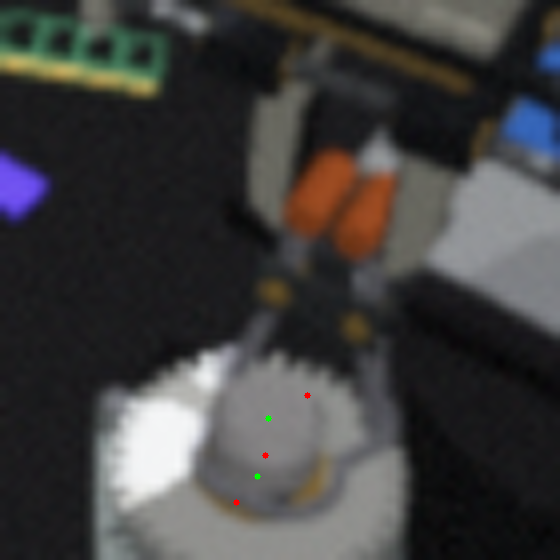

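The ring is round the spindle's base, and fz rose about 8 N with the descent stalled at pliers z ≈ 53 mm. So the tips stand on the gear (e ≈ 8 mm). I'll ease off and recentre before releasing.

Call:
servo_tool --pt "0 0.004 0 0 0 0.6 32.5" --pt "0 0 0 -1.6 0.8 0 32.5" --pt "0 0 0 0 0 0 32.5"

```text
t: 13.98
eef_pos: [0.615, -0.1664, 0.1604]
tool_rot: [-0.333, 3.123, -0.004]
ft_force: [-0.0, -0.1, 0.9]
width: 0.0332
```

```bash
python3 s.py
```

```text
t 13.98 tcp [ 0.615  -0.1664  0.1604] yaw_y 102.16 fix wx wy 0.002242727952600391 0.001015197184104832 f [-0.0386 -0.1032  0.9181] w 0.0332 q7 1.94
hub-ring mm [1.9567 1.1194] force x,y [-0.0595 -0.0928] pliers z 0.053381486619308374 trq [0.0052 0.0869 0.0569]
```

Call:
servo_tool --pt "0.001 0.001 0 -0.6 0.8 0 32.5" --pt "0 0 0 0 0 -0.2 34" --pt "0 0 0 0 0 -0.3 36" --pt "0 0 0 0 0 -0.3 38" --pt "0 0 0 0 0 -0.2 40" --pt "0 0 0 0 0 0 41"

```text
t: 14.48
eef_pos: [0.6151, -0.1622, 0.1605]
tool_rot: [-0.335, 3.122, 0.006]
ft_force: [-0.2, 0.6, 1.5]
width: 0.0409
```

```bash
python3 s.py
```

```text
t 14.48 tcp [ 0.6151 -0.1622  0.1605] yaw_y 102.25 fix wx wy -0.003692899380279194 0.0013787449362010675 f [-0.2126  0.6295  1.4991] w 0.0409 q7 1.94
hub-ring mm [ 0.9466 -2.973 ] force x,y [-0.0743  0.6603] pliers z 0.053451298949712414 trq [0.2862 0.1896 0.0171]
```

Call:
servo_tool --pt "-0.003 0.001 0 0.3 -1.5 0 41" --pt "0 0 0 0.2 -1 0 41" --pt "0 0 0 0 0 0 41"

```text
t: 14.73
eef_pos: [0.6155, -0.1628, 0.1604]
tool_rot: [0.337, -3.123, -0.005]
ft_force: [-1.1, 0.9, 2.9]
width: 0.0413
```

```bash
python3 s.py
```

```text
t 14.73 tcp [ 0.6155 -0.1628  0.1604] yaw_y 102.32 fix wx wy -0.0032055526852849416 -0.000652386103211411 f [-1.0697  0.9332  2.8922] w 0.0413 q7 1.94
hub-ring mm [ 0.739  -2.2404] force x,y [-0.8459  1.14  ] pliers z 0.0533961530419516 trq [0.4539 0.2299 0.0422]
```

Call:
servo_tool --pt "-0.003 0 0 0 0 0.5 41" --pt "0 0 0 0.3 -1.5 0 41" --pt "0 0 0 0 -0.8 0 41" --pt "0 0 0 0 0 0 41"

```text
t: 15.07
eef_pos: [0.6156, -0.1645, 0.1604]
tool_rot: [0.337, -3.122, -0.002]
ft_force: [-0.2, 1.5, 2.4]
width: 0.0419
```

```bash
python3 s.py; sed -i 's/k=8; x0,y0=350,165/k=11; x0,y0=355,190/; s/y0+70,x0:x0+70/y0+52,x0:x0+60/' look.py; python3 look.py pics/c8.png
```

```text
t 15.07 tcp [ 0.6156 -0.1645  0.1604] yaw_y 102.33 fix wx wy -0.0013193985078334943 -0.0015599992819062083 f [-0.1823  1.5015  2.4159] w 0.0419 q7 1.95
hub-ring mm [ 0.927  -0.5665] force x,y [0.1427 1.5058] pliers z 0.05340500246465375 trq [0.6547 0.1656 0.0066]
t 15.07 tcp [ 0.6156 -0.1645  0.1604] yaw_y 102.33 fix wx wy -0.0013193985078334943 -0.0015599992819062083 f [-0.1823  1.5015  2.4159] w 0.0419 q7 1.95
hub minus ring in pliers axes mm x,y: [ 0.927  -0.5665]
```

View pics/c8.png

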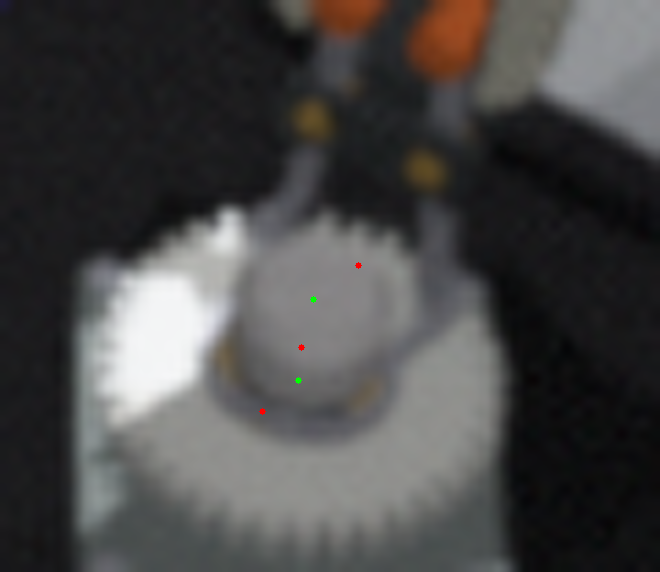

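The crop shows the ring symmetric round the spindle base, down at gear level, with brass visible on both sides. I'll keep opening.

Call:
servo_tool --pt "0 0 0 0 0 0 43" --pt "0 0 0 0 0 -0.1 45" --pt "0 0 0 0 0 -0.2 47" --pt "0 0 0 0 0 -0.2 49" --pt "0 0 0 0 0 0 50" --pt "0 0 0 0 0 0 50"

```text
t: 15.62
eef_pos: [0.6162, -0.1647, 0.16]
tool_rot: [-0.338, 3.123, 0.001]
ft_force: [-0.2, 1.6, 2.4]
width: 0.0502
```

```bash
python3 s.py
```

```text
t 15.62 tcp [ 0.6162 -0.1647  0.16  ] yaw_y 102.34 fix wx wy -0.0008325315344858139 -8.409393778656605e-05 f [-0.2315  1.5723  2.4235] w 0.0502 q7 1.95
hub-ring mm [ 0.4675 -0.207 ] force x,y [0.1098 1.5855] pliers z 0.052974316722349604 trq [ 0.749   0.1627 -0.029 ]
```

Call:
servo_tool --pt "0 0 0 0 0 -0.1 52" --pt "0 0 0 0 0 -0.2 54" --pt "0 0 0 0 0 -0.2 56" --pt "0 0 0 0 0 -0.1 58" --pt "0 0 0 0 0 0 59.5" --pt "0 0 0 0 0 0 60.5" --pt "0 0 0 0 0 0 60.7" --newtons 25

```text
t: 16.2
eef_pos: [0.616, -0.1666, 0.1583]
tool_rot: [0.336, -3.123, 0.003]
ft_force: [-0.3, 1.8, 0.9]
width: 0.061
```

```bash
python3 s.py; python3 look.py pics/c9.png
```

```text
t 16.20 tcp [ 0.616  -0.1666  0.1583] yaw_y 102.29 fix wx wy 0.0017824145068382306 -0.00032233386154355997 f [-0.3038  1.7706  0.8641] w 0.0610 q7 1.94
hub-ring mm [0.9973 1.5445] force x,y [0.08   1.7947] pliers z 0.05132368002439554 trq [ 0.4306 -0.0082  0.0018]
t 16.20 tcp [ 0.616  -0.1666  0.1583] yaw_y 102.29 fix wx wy 0.0017824145068382306 -0.00032233386154355997 f [-0.3038  1.7706  0.8641] w 0.0610 q7 1.94
hub minus ring in pliers axes mm x,y: [0.9973 1.5445]
```

View pics/c9.png

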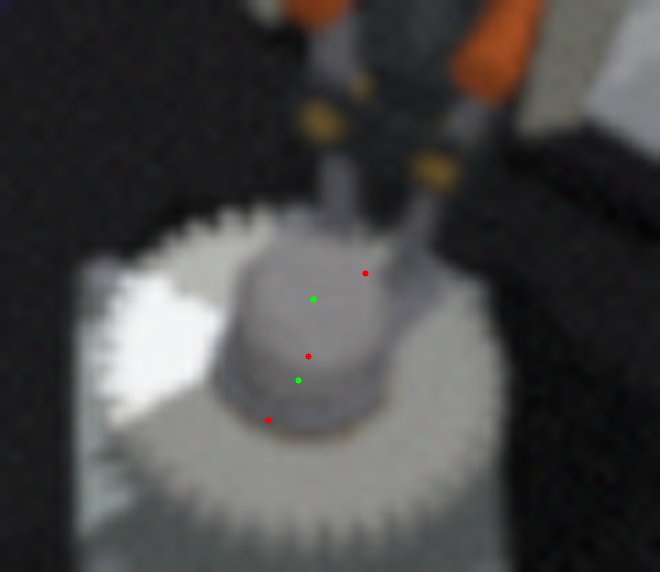

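The crop shows the ring closed and snug in the groove, with an even brass rim below it. The tool carries about 1.8 N sideways, so I'll centre along y and then lift gently.

Call:
servo_tool --pt "0.001 0 0 -0.2 1 0 60.7" --pt "0 0 0 0 0.4 0.3 60.7" --pt "0 0 0 0 0 0 60.7"

```text
t: 16.5
eef_pos: [0.6157, -0.1664, 0.1583]
tool_rot: [0.335, -3.123, 0.004]
ft_force: [-0.2, 0.6, 1.0]
width: 0.0609
```

```bash
python3 s.py
```

```text
t 16.50 tcp [ 0.6157 -0.1664  0.1583] yaw_y 102.26 fix wx wy 0.002694059478291781 -0.00022226885658757287 f [-0.1849  0.5728  0.9548] w 0.0609 q7 1.94
hub-ring mm [1.2366 1.3134] force x,y [-0.059  0.599] pliers z 0.05131199376551866 trq [ 0.3517 -0.0154 -0.0475]
```

Call:
servo_tool --pt "0.001 0 0 0 0 0.8 60.7" --pt "0 0 0 0 0.3 1 60.7" --pt "0 0 0 0 0 1 60.7" --pt "0 0 0 0 0 1 60.7" --pt "0 0 0 0 0 0 60.7"

```text
t: 16.92
eef_pos: [0.6137, -0.1674, 0.1605]
tool_rot: [0.334, -3.118, 0.004]
ft_force: [0.1, 0.3, -1.0]
width: 0.0608
```

```bash
python3 s.py
```

```text
t 16.92 tcp [ 0.6137 -0.1674  0.1605] yaw_y 102.22 fix wx wy 0.0030419845420439342 -0.005528522989645812 f [ 0.1239  0.2824 -0.9867] w 0.0608 q7 1.94
hub-ring mm [3.5007 1.8413] force x,y [0.1808 0.2497] pliers z 0.053512504668832075 trq [-0.0182  0.0113  0.0031]
```

Call:
servo_tool --pt "0.002 -0.005 0 1 0.6 0.5 60.7" --pt "0 0 0 0 0 1.5 60.7" --pt "0 0 0 0 0 1.5 60.7" --pt "0 0 0 0 0 1.5 60.7" --pt "0 0 0 0 0 0 60.7"

```text
t: 17.33
eef_pos: [0.6144, -0.167, 0.1657]
tool_rot: [0.334, -3.123, 0.001]
ft_force: [-0.1, 0.1, -1.3]
width: 0.0607
```

```bash
python3 s.py
```

```text
t 17.33 tcp [ 0.6144 -0.167   0.1657] yaw_y 102.21 fix wx wy 0.0010111511092415284 -0.0009455662774526888 f [-0.0973  0.0549 -1.3451] w 0.0607 q7 1.95
hub-ring mm [2.729  1.5825] force x,y [-0.0835  0.0742] pliers z 0.05868001774453825 trq [ 0.0263 -0.0288  0.0115]
```

Forces are free (fz is just the pliers' weight, torque about 0). I'll lift clear.

Call:
servo_tool --pt "0 0 0 0 0 3 60.7" --pt "0 0 0 0 0 6 60.7" --pt "0 0 0 0 0 9 60.7" --pt "0 0 0 0 0 10 60.7" --pt "0 0 0 0 0 10 60.7" --pt "0 0 0 0 0 9 60.7" --pt "0 0 0 0 0 6 60.7" --pt "0 0 0 0 0 3 60.7" --pt "0 0 0 0 0 0 60.7"

```text
t: 18.08
eef_pos: [0.6152, -0.1671, 0.2303]
tool_rot: [-0.334, 3.12, -0.004]
ft_force: [0.1, -0.9, -2.2]
width: 0.0609
```

```bash
python3 - <<'E'
from h import *
st(); s=manip.capture("side"); np.save("s10.npy",s)
g=cv2.cvtColor(s,cv2.COLOR_RGB2GRAY)
for r in range(222,233): print(r,g[r,370:396].tolist())
hsv=cv2.cvtColor(s,cv2.COLOR_RGB2HSV); m=cv2.inRange(hsv[215:240,365:400],(12,70,40),(32,255,255)); ys,xs=np.nonzero(m); print("brass px",list(zip((xs+365).tolist(),(ys+215).tolist())))
m=cv2.inRange(hsv[100:260,340:440],(4,140,60),(18,255,255)); k,l,a,c=cv2.connectedComponentsWithStats(m); print([(a[j,4],c[j]+[340,100]) for j in range(1,k) if a[j,4]>10])
E
```

```text
t 18.08 tcp [ 0.6152 -0.1671  0.2303] yaw_y 102.21 fix wx wy 0.0020695174119716255 0.003565771112983956 f [ 0.1329 -0.9183 -2.1852] w 0.0609 q7 1.96
222 [244, 244, 243, 229, 179, 121, 89, 86, 94, 103, 111, 119, 125, 130, 128, 126, 122, 118, 103, 98, 113, 133, 141, 142, 143, 143]
223 [243, 244, 243, 210, 138, 103, 84, 82, 92, 96, 101, 110, 113, 113, 115, 112, 109, 100, 97, 97, 116, 136, 142, 143, 144, 143]
224 [244, 244, 239, 196, 120, 94, 84, 77, 87, 95, 96, 99, 102, 102, 105, 103, 102, 97, 96, 103, 119, 137, 142, 143, 142, 143]
225 [243, 239, 222, 172, 119, 94, 93, 81, 79, 90, 98, 99, 101, 102, 102, 100, 99, 99, 97, 102, 121, 141, 145, 143, 144, 142]
226 [228, 206, 175, 148, 134, 106, 93, 85, 85, 84, 84, 90, 92, 92, 90, 95, 95, 97, 97, 99, 125, 142, 144, 145, 143, 144]
227 [179, 153, 147, 145, 142, 130, 103, 90, 92, 87, 87, 88, 91, 83, 88, 97, 98, 100, 100, 114, 134, 142, 144, 144, 142, 146]
228 [147, 144, 144, 144, 146, 141, 126, 111, 95, 88, 87, 93, 91, 90, 93, 91, 94, 102, 118, 136, 143, 144, 143, 144, 144, 143]
229 [144, 146, 145, 146, 145, 143, 142, 136, 121, 110, 100, 98, 92, 88, 95, 100, 107, 122, 136, 143, 145, 144, 142, 145, 145, 143]
230 [143, 144, 142, 145, 143, 143, 142, 143, 142, 138, 128, 122, 121, 119, 123, 125, 132, 139, 142, 143, 142, 143, 144, 143, 143, 145]
231 [143, 143, 143, 143, 144, 144, 143, 145, 143, 144, 140, 140, 141, 141, 141, 143, 142, 144, 146, 144, 144, 144, 143, 142, 143, 144]
232 [125, 139, 144, 144, 144, 142, 143, 143, 143, 142, 144, 145, 143, 141, 143, 145, 145, 143, 145, 143, 144, 143, 143, 144, 143, 141]
brass px []
[(np.int32(74), array([388.2568, 167.9324])), (np.int32(64), array([404.1562, 175.1719]))]
```

```bash
python3 - <<'E'
from h import *
o,M=st(); p=o["eef_pos"]; y=M[:,1]*.0225
print(P("side",[p+y+[0,0,.003],p-y+[0,0,.003]]))
# gold pivots on body plate
s=np.load("s10.npy"); hsv=cv2.cvtColor(s,cv2.COLOR_RGB2HSV); m=cv2.inRange(hsv[165:215,375:420],(12,80,60),(30,255,255)); k,l,a,c=cv2.connectedComponentsWithStats(m); print([(a[j,4],c[j]+[375,165]) for j in range(1,k) if a[j,4]>2])
E
```

```text
t 18.13 tcp [ 0.6151 -0.1671  0.23  ] yaw_y 102.21 fix wx wy 0.0020011861619187218 0.003140599386200909 f [-0.3751 -0.6436 -1.5584] w 0.0609 q7 1.96
[[388.1851 167.6681]
 [404.7723 174.3102]]
[(np.int32(9), array([386.8889, 183.3333])), (np.int32(10), array([397.8, 188. ]))]
```

Call:
servo_tool --pt "0.002 0.003 0 -2 8 0 60.7" --pt "0 0 0 -4 16 0 60.7" --pt "0 0 0 -5 22 0 60.7" --pt "0 0 0 -6 24 0 60.7" --pt "0 0 0 -6 24 0 60.7" --pt "0 0 0 -6 24 0 60.7" --pt "0 0 0 -6 24 0 60.7" --pt "0 0 0 -6 24 0 60.7" --pt "0 0 0 -6 24 0 60.7" --pt "0 0 0 -6 24 0 60.7"

```text
t: 18.97
eef_pos: [0.5502, 0.0606, 0.224]
tool_rot: [0.325, -3.11, -0.005]
ft_force: [0.8, -0.1, -1.1]
width: 0.0612
```

```bash
python3 s.py
```

```text
t 18.97 tcp [0.5502 0.0606 0.224 ] yaw_y 101.94 fix wx wy -0.0016754310994427097 -0.014664215020311514 f [ 0.7538 -0.058  -1.1207] w 0.0612 q7 1.56
hub-ring mm [  18.4122 -234.4816] force x,y [ 0.7254 -0.2128] pliers z 0.11702198547002797 trq [ 0.0918 -0.0605 -0.0433]
```

Call:
servo_tool --pt "0 -0.007 0 -5 23 2 60.7" --pt "0 -0.007 0 -5 23 2 60.7" --pt "0 0 0 -5 23 0 60.7" --pt "0 0 0 -5 23 0 60.7" --pt "0 0 0 -3 16 0 60.7" --pt "0 0 0 -1 8 0 60.7" --pt "0 0 0 0 0 0 60.7" --pt "0 0 0 0 0 0 60.7"

```text
t: 19.63
eef_pos: [0.5093, 0.2012, 0.2251]
tool_rot: [0.367, -3.106, -0.017]
ft_force: [-0.0, -0.2, -0.8]
width: 0.0608
```

```bash
python3 s.py
```

```text
t 19.63 tcp [0.5093 0.2012 0.2251] yaw_y 103.46 fix wx wy -0.008926001166084132 -0.014826970973439739 f [-0.0116 -0.2014 -0.8456] w 0.0608 q7 1.32
hub-ring mm [  19.1557 -380.2594] force x,y [-0.0582 -0.1931] pliers z 0.118087297346728 trq [-0.0486 -0.026   0.0164]
```

Call:
servo_tool --pt "-0.008 -0.013 -0.024 5 6 0 60.7" --pt "0 0 0 4 5 -2 60.7" --pt "0 0 0 1 2 -8 60.7" --pt "0 0 0 0 0 -12 60.7" --pt "0 0 0 0 0 -12 60.7" --pt "0 0 0 0 0 -6 60.7" --pt "0 0 0 0 0 0 60.7" --pt "0 0 0 0 0 0 60.7"

```text
t: 20.3
eef_pos: [0.5214, 0.2052, 0.1803]
tool_rot: [0.312, -3.121, 0.008]
ft_force: [-0.2, 0.9, -1.9]
width: 0.0611
```

```bash
python3 s.py
```

```text
t 20.30 tcp [0.5214 0.2052 0.1803] yaw_y 101.40 fix wx wy 0.005871093147151861 -0.004444860677607717 f [-0.2     0.9189 -1.8622] w 0.0611 q7 1.27
hub-ring mm [  20.2581 -382.1046] force x,y [-0.0144  0.9403] pliers z 0.07331335158314976 trq [ 0.0366  0.0234 -0.0025]
```

Call:
servo_tool --pt "0.005 -0.004 0.006 -0.5 5 0 60.7" --pt "0 0 0 -0.5 4 0 60.7" --pt "0 0 0 0 1 0 60.7" --pt "0 0 0 0 0 0 60.7" --pt "0 0 0 0 0 0 60.7"

```text
t: 20.72
eef_pos: [0.5215, 0.216, 0.1819]
tool_rot: [-0.321, 3.122, 0.001]
ft_force: [-0.2, -0.1, -1.6]
width: 0.0607
```

```bash
python3 s.py
```

```text
t 20.72 tcp [0.5215 0.216  0.1819] yaw_y 101.72 fix wx wy -0.0008859647488525947 0.0026767416803511576 f [-0.1722 -0.0705 -1.6039] w 0.0607 q7 1.26
hub-ring mm [  15.8528 -392.5444] force x,y [-0.183 -0.034] pliers z 0.07491320943589296 trq [ 0.0291 -0.004  -0.015 ]
```

Call:
servo_tool --pt "0 0.002 0 -1 0 -4 60.7" --pt "0 0 0 0 0 -9 60.7" --pt "0 0 0 0 0 -12 60.7" --pt "0 0 0 0 0 -12 60.7" --pt "0 0 0 0 0 -9 60.7" --pt "0 0 0 0 0 -4 60.7" --pt "0 0 0 0 0 0 60.7" --pt "0 0 0 0 0 0 60.7"

```text
t: 21.38
eef_pos: [0.5203, 0.216, 0.128]
tool_rot: [-0.321, 3.123, 0.001]
ft_force: [0.0, 0.4, -1.5]
width: 0.0612
```

```bash
python3 s.py
```

```text
t 21.38 tcp [0.5203 0.216  0.128 ] yaw_y 101.74 fix wx wy -0.0010579319888052367 0.001592487188158802 f [ 0.024   0.4302 -1.4505] w 0.0612 q7 1.24
hub-ring mm [  16.8637 -392.7856] force x,y [0.1111 0.4163] pliers z 0.020966001546277188 trq [ 0.0321  0.0199 -0.0088]
```

Call:
servo_tool --pt "0 0 0 0 0 -3 60.7" --pt "0 0 0 0 0 -3 60.7" --pt "0 0 0 0 0 -3 60.7" --pt "0 0 0 0 0 -2 60.7" --pt "0 0 0 0 0 -1 60.7" --pt "0 0 0 0 0 -1 60.7"

```text
t: 21.88
eef_pos: [0.5217, 0.2165, 0.1156]
tool_rot: [-0.32, 3.119, 0.004]
ft_force: [-0.4, 0.4, -1.6]
width: 0.0611
```

```bash
python3 s.py
```

```text
t 21.88 tcp [0.5217 0.2165 0.1156] yaw_y 101.73 fix wx wy -0.002817963246654321 0.005554334290433222 f [-0.3695  0.4352 -1.5909] w 0.0611 q7 1.24
hub-ring mm [  15.4345 -393.0498] force x,y [-0.2733  0.5012] pliers z 0.008550072073321605 trq [ 0.0186 -0.0346  0.0222]
```

Call:
servo_tool --pt "-0.002 0.005 0 -0.7 0 -1 60.7" --pt "0 0 0 0 0 -1 60.7" --pt "0 0 0 0 0 -1 60.7" --pt "0 0 0 0 0 -1 60.7"

```text
t: 22.22
eef_pos: [0.5211, 0.2166, 0.1118]
tool_rot: [-0.321, 3.125, 0.001]
ft_force: [-2.3, -0.9, 7.0]
width: 0.0612
```

```bash
python3 s.py
```

```text
t 22.22 tcp [0.5211 0.2166 0.1118] yaw_y 101.73 fix wx wy -0.0007050552743452595 0.0004640503984880953 f [-2.3428 -0.9342  7.0083] w 0.0612 q7 1.24
hub-ring mm [  16.037  -393.2678] force x,y [-2.4838 -0.4386] pliers z 0.004799345079610662 trq [-0.2593  0.5008  0.0651]
```

Call:
servo_tool --pt "0 0 0 0 0 0.5 60.7" --pt "0 0 0 0 0 0 62" --pt "0 0 0 0 0 0 64" --pt "0 0 0 0 0 0 66" --pt "0 0 0 0 0 0 70" --pt "0 0 0 0 0 0 76" --pt "0 0 0 0 0 0 84" --pt "0 0 0 0 0 0 93" --pt "0 0 0 0 0 0 93"

```text
t: 22.97
eef_pos: [0.5226, 0.2174, 0.1134]
tool_rot: [-0.32, 3.121, 0.003]
ft_force: [-0.3, -0.5, -0.9]
width: 0.0905
```

```bash
cat > pl.py <<'E'
from h import *
st(); s=manip.capture("side"); hsv=cv2.cvtColor(s,cv2.COLOR_RGB2HSV); m=cv2.inRange(hsv[138:205,240:310],(5,140,60),(18,255,255)); k,l,a,c=cv2.connectedComponentsWithStats(m); print("was (263,149),(276.1,154.9):",[(int(a[j,4]),c[j]+[240,138]) for j in range(1,k) if a[j,4]>8])
E
python3 pl.py
```

```text
t 22.97 tcp [0.5226 0.2174 0.1134] yaw_y 101.73 fix wx wy -0.0025673073530003985 0.004286001864192345 f [-0.2847 -0.474  -0.9202] w 0.0905 q7 1.24
was (263,149),(276.1,154.9): [(58, array([262.8448, 149.    ])), (46, array([275.6087, 155.1957]))]
```

Pliers are back within about 1 mm of the original pixels. I'll withdraw upward, then away toward where the arm started, for a clear view.

Call:
servo_tool --pt "0 0 0 -1 0 2 93" --pt "0 0 0 0 0 6 93" --pt "0 0 0 0 0 12 93" --pt "0 0 0 0 0 20 93" --pt "0 0 0 0 0 25 93" --pt "0 0 0 0 0 25 93" --pt "0 0 0 0 0 20 93" --pt "0 0 0 0 0 8 93"

```text
t: 23.68
eef_pos: [0.5184, 0.2162, 0.2361]
tool_rot: [0.322, -3.123, -0.0]
ft_force: [1.0, -1.2, 0.0]
width: 0.0931
```

Call:
servo_tool --pt "0 0 0 -10 15 0 93" --pt "0 0 0 -18 26 0 93" --pt "0 0 0 -22 32 0 93" --pt "0 0 0 -22 32 0 93" --pt "0 0 0 -22 32 0 93" --pt "0 0 0 -22 32 0 93" --pt "0 0 0 -22 32 0 93" --pt "0 0 0 -18 26 0 93" --pt "0 0 0 -8 12 0 93" --pt "0 0 0 0 0 0 93"

```text
t: 24.52
eef_pos: [0.3465, 0.4592, 0.2388]
tool_rot: [-0.305, 3.123, -0.002]
ft_force: [-0.7, -0.7, -0.2]
width: 0.0931
```

Call:
servo_tool --pt "0 0 0 -12 20 0 93" --pt "0 0 0 -18 30 0 93" --pt "0 0 0 -12 20 0 93" --pt "0 0 0 0 0 0 93" --pt "0 0 0 0 0 0 93" --pt "0 0 0 0 0 0 93"

```text
t: 25.02
eef_pos: [0.308, 0.5242, 0.2364]
tool_rot: [-0.293, 3.123, -0.018]
ft_force: [-0.1, 0.1, -0.1]
width: 0.0927
```

```bash
python3 pl.py; python3 - <<'E'
from h import *
t=manip.capture("top"); s=manip.capture("side"); t0=np.load("top0.npy"); s0=np.load("side0.npy")
hsv=cv2.cvtColor(t,cv2.COLOR_RGB2HSV); m=cv2.inRange(hsv[170:235,215:270],(5,140,80),(18,255,255)); k,l,a,c=cv2.connectedComponentsWithStats(m); print("top rollers was (244.8,192.7),(227.4,196.3)",[c[j]+[215,170] for j in range(1,k) if a[j,4]>8])
for n,i,i0 in(("top",t,t0),("side",s,s0)):
    d=(cv2.absdiff(i,i0).max(2)>45).astype(np.uint8); d=cv2.morphologyEx(d,cv2.MORPH_OPEN,np.ones((2,2)))
    k,l,a,c=cv2.connectedComponentsWithStats(d); print(n,[(a[j].tolist()) for j in range(1,k) if a[j,4]>5])
    # dark ring region on hub: brightness-changed pixels near the spindle
for n,i,i0,(x0,y0,x1,y1),dz in(("top",t,t0,(362,160,396,192),.057),("side",s,s0,(365,205,400,235),.057)):
    hsv=cv2.cvtColor(i,cv2.COLOR_RGB2HSV)[y0:y1,x0:x1]; g=cv2.cvtColor(i,cv2.COLOR_RGB2GRAY)[y0:y1,x0:x1]
    m=(g<200).astype(np.uint8); k,l,a,c=cv2.connectedComponentsWithStats(m); j=1+np.argmax(a[1:,4]); cc=max(cv2.findContours((l==j).astype(np.uint8),0,1)[0],key=cv2.contourArea)
    (u,v),r=cv2.minEnclosingCircle(cc); print(n,"dark ring/collar circle",u+x0,v+y0,r,onz(n,(u+x0,v+y0),dz))
E
```

```text
t 25.02 tcp [0.308  0.5242 0.2364] yaw_y 100.72 fix wx wy 0.010806437212787791 0.00584072881984785 f [-0.0801  0.1277 -0.0532] w 0.0927 q7 0.58
was (263,149),(276.1,154.9): [(59, array([262.8814, 149.0339])), (51, array([275.8039, 154.902 ]))]
top rollers was (244.8,192.7),(227.4,196.3) [array([244.6034, 192.7069]), array([227.0638, 196.383 ])]
top [[372, 178, 7, 7, 17], [249, 200, 2, 7, 14], [237, 204, 3, 5, 12], [0, 261, 198, 139, 9667], [0, 264, 10, 5, 22], [72, 276, 6, 21, 68], [209, 284, 5, 4, 11], [79, 287, 7, 3, 14], [34, 295, 3, 3, 8], [45, 298, 16, 8, 51], [46, 305, 5, 3, 10], [179, 318, 13, 8, 63], [0, 348, 3, 2, 6], [0, 351, 70, 49, 2029], [313, 354, 8, 4, 24], [288, 370, 7, 11, 46], [317, 389, 10, 9, 25], [283, 390, 14, 7, 84], [274, 394, 6, 6, 17], [345, 394, 4, 4, 11], [315, 397, 5, 3, 10]]
side [[45, 0, 89, 139, 2535], [74, 0, 7, 12, 50], [4, 7, 104, 261, 3910], [111, 57, 27, 27, 183], [127, 58, 4, 5, 11], [123, 63, 3, 2, 6], [104, 64, 3, 2, 6], [111, 65, 3, 2, 6], [119, 64, 3, 2, 6], [104, 73, 3, 4, 11], [122, 84, 40, 28, 585], [118, 93, 3, 3, 7], [151, 118, 2, 3, 6], [106, 138, 7, 8, 28], [114, 146, 4, 4, 15], [80, 150, 51, 20, 474], [263, 175, 6, 5, 16], [274, 178, 6, 7, 19], [262, 187, 7, 3, 14], [194, 199, 4, 2, 8], [134, 201, 18, 31, 282], [154, 210, 8, 9, 43], [205, 217, 3, 5, 12], [375, 222, 9, 9, 34], [385, 227, 5, 4, 12], [114, 239, 41, 23, 297], [149, 255, 10, 16, 75], [165, 263, 2, 4, 8], [103, 271, 4, 4, 12], [161, 272, 2, 3, 6], [139, 274, 11, 11, 38], [162, 277, 14, 27, 137], [111, 289, 9, 30, 73], [99, 293, 2, 5, 10], [100, 299, 9, 22, 70], [116, 300, 3, 4, 8], [203, 303, 9, 14, 67], [134, 337, 3, 3, 7], [198, 356, 12, 5, 42], [167, 368, 10, 5, 31]]
top dark ring/collar circle 376.5 173.0 11.672718048095703 [ 0.589  -0.1666  0.057 ]
side dark ring/collar circle 382.0 212.5 18.581003189086914 [ 0.6066 -0.1527  0.057 ]
```

Pliers are back to within 0.3 px in both views, and nothing changed near any bystander. One last numeric check of the ring: does its outline fit a closed ring on the axis?

```bash
python3 - <<'E'
from h import *
x=np.array([np.cos(.213),np.sin(.213)]); h=np.array([.5815,-.1725]); y=np.array([-x[1],x[0]]); z=.045+.008+.0025+.005
for n in("top","side"):
    i=manip.capture(n); i0=np.load(n+"0.npy"); d=cv2.absdiff(i,i0).max(2)
    lug=P(n,[[*(h+.036*x+s*.0165*y),z] for s in(1,-1)]); back=P(n,[[*(h-.0208*x),z]])
    print(n,"lugs pred",lug.round(1).tolist(),"back pred",back.round(1).tolist())
    hsv=cv2.cvtColor(i,cv2.COLOR_RGB2HSV)
    b=(slice(160,192),slice(362,398)) if n=="top" else (slice(203,234),slice(366,400))
    print(" brass px now",int((cv2.inRange(hsv,(15,70,60),(32,255,255))[b]>0).sum()))
    m=(d[b]>22).astype(int); print(" origin",b[1].start,b[0].start); print("\n".join("".join(".#"[v] for v in r) for r in m))
E
```

```text
top lugs pred [[370.2, 164.3], [381.6, 161.9]] back pred [[380.5, 182.6]]
 brass px now 0
 origin 362 160
..................##................
..................###...............
...................##...............
.......#............................
......##...........##...............
......##...........##...............
......##...........##...............
.......#...........##...............
.......##...........................
........##..........................
........##..........................
.........###........................
..........#.........................
.........##.........................
.........##.........................
........###.........................
.........##.........................
.........##.........................
.........##.............#...........
.........###...........##...........
.........###..........##............
..........####.......###............
...........#####..#####.............
............#########...............
...............####.................
....................................
................................
[... 681 characters left out ...]

..................................
...........................##.....
...........................###....
...........................##.....
.........................####.....
.........#..............####......
........##..............###.......
........##..............##........
........##..............#.........
........###............##.........
........####..........###.........
........#####.........###.........
.........######....#####..........
..........#############...........
...........###########............
.............#########............
..................................
..................................
..................................
..................................
```

```bash
python3 -c "
from workcell import manip
print(manip.hand_in(), manip.get_obs()['t'])"
```

```text
the job is handed in; nothing more can be done
the job is handed in; nothing more can be done
```

I put the retaining ring in the hub's groove and stood the pliers back in their place on the blue stand. I let go of them, withdrew the arm and handed the job in. The clock was at about 25 s of the 58 s allowed. No verdict was reported.

**How it went:** I squeezed the handles to about 33 mm (spread about 0.22) and lifted the ring. I lowered it over the spindle until the tips stood on the gear, which stands about 8 mm high. The largest press I read there was about 8 N. Then I let the ring close and returned the pliers.

**Last checks:**
- **Ring:** The brass collar is fully hidden in both views. The two lugs are about as far apart as when the ring was closed on its stand. The ring's outline sits evenly round the spindle.
- **Pliers:** Both handle rollers are within about 0.3 px of their starting pixels in both views, roughly 1 mm.
- **Bystanders:** Comparing the first and last pictures shows no change near any of them.

**What disagreed or is less certain:**
- While the ring was closing, the tool drifted about 4 mm sideways. I recentred it before going on.
- An automatic circle fit for the ring's centre was spoiled by shadows in both views. I used the outline and brass checks instead.
- I read forces only at the end of each move, so brief peaks in between were not seen.

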